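# Wind out the food waste press tray and stack it

## Robot

A 6-joint arm with a two-finger parallel gripper is mounted at the origin on the work surface. World frame = base frame: x ahead of the robot, y to its left, z up, the work surface at z = 0. Lengths are in mm, angles in rad, forces in N, time in s.
With the tool pointing down it reaches from about 300 to 775 mm from the base axis. Payload 14.6 kg.
Tool frame: the origin (TCP) lies at the very end of the fingers, on their centre line; the grasp point (between the pads) lies 19 mm behind it; z points along the fingers, y is the line along which they close (so a half turn about z gives the same grasp; the last joint's range is limited). The gripper opens to 94 mm and grips with 3 to 60 N. Pads are 16 mm wide; open, the fingers measure 119 mm over their backs; the gripper's body (75 mm by 177 mm) begins 78 mm behind the grasp point.
Start: joints at [-1.256, 0.3, 1.521, -0, 1.321, -0.067], TCP at [204.918, -510.39, 205.446] pointing down, gripper open.
Joint ranges: [-3.03, 3.03], [-0.79, 2.21], [0.23, 2.52], [-1.04, 4.18], [0, 3.07], [-2.55, 2.55]. Speed limits (rad/s): [2.22, 2.22, 2.57, 3.14, 3.14, 3.14].

## Interface

Orientations are given as a unit quaternion [w, x, y, z].
In Python, from station import state, get_image, camera_info, sign_off gives the robot as it stands.
- The arm moves only by the tool carry_out, never from a script. Its argument "rows" is a list of rows, each an object of numbers: "grip": the closure in counts, from 0 (fully open) to 255 (shut); "dx", "dy", "dz": the shift along the tool's x, y, z in mm; "rx", "ry", "rz": the turn, a rotation vector about the tool's x, y, z in rad. A call has exactly 5 rows; each row shifts and turns the commanded pose from where the row before left it, along the tool's axes as they then stand; what a row does not reach is not made up. A row lasts 1/12 s, in which the tool goes at most 41.7 mm and 7.16 degrees, less where a joint would pass 70% of its speed; a pose out of reach is approached as far as the arm can. A call with a gripper value outside its range is refused whole. The fingers move at their own pace and stop on an object; the grip force is fixed at half the most. Time passes only in rows, so rows that do not move let the fingers close, or fill a call up. It gives the time, the measured TCP pose, the force, the opening and the grip force at its end, in the units of the state.
- state(): the state, without advancing time (a new reading comes with each control period).
- get_image(name): name is "side" or "top"; returns the picture (400x640x3 uint8, red, green, blue); there is no depth.
- camera_info(name): a dict with "intrinsics" (3x3 intrinsics, pixels), "R" (3x3) and "t" (3): a world point X has camera coordinates R X + t. Camera axes: x right, y down, z forward; pixel columns grow to the right and rows downward; lengths in mm; the calibration is good to about 2 mm. A picture is of the moment at which its call begins. camera_info takes no time and is no camera call.
- sign_off(): hands the job in; it is judged then, once.
The state is a dict: "time_s": time; "joint_pos": joint angles; "joint_velocities": joint speeds; "joint_torque": joint torques, N m; "eef_pos": TCP position; "eef_rot": TCP orientation; "force": force on the tool from outside, world axes, zero at the start; "wrist_torque": the same for the moment, N m; "opening": opening from 0.0 (shut) to 1.0 (fully open); "grip_force": force on a finger pad.
Only numpy, scipy, OpenCV 4.12 (cv2) and the standard library are available. Lean on these libraries where they do the work, as an engineer would, in place of code of your own. Each camera call takes 0.05 s, during which the arm holds its last target. There are 200 camera calls.

## Task

Lay the scraper that lies across the open base tray flat on the ribbed draining mat. Wind the crank of the food waste press clockwise until it suddenly turns lightly and the brake plunger beside the hood drops, stop within about half a turn of that, and do not touch the press tray before then. Then lift the tray off by its bridge handle and lower it, without dropping it, onto the base tray so that its four corner feet sink fully into the corner sockets, let go, and leave the other things on the counter where they stand.

Things in the scene. Friction and masses are not known exactly. Their poses are not given: they have to be found in the camera images.
- press: Food waste press, fixed: steel base plate (x -220 to 140, y -132 to 103, 12 mm thick) with a steel hood over x 0 to 140, y -94 to 94, up to z 118 mm. Origin on the counter under the middle of the hood's front edge; x points back into the hood, z up. The crank's upright axis stands on the hood at x 20, y 0 mm. The tray comes out towards -x on a carriage.
- crank (a joint): Crank angle, rad, 0 at the start (arm towards -x of the press), growing clockwise seen from above; winds the carriage out towards -x, 53 mm per turn. The rubbing brake resists with about 10 N at the knob; after 1.6 to 2.5 turns it runs off the rail and the resistance falls to about 1 N.
- knob_mid (a point): Middle of the crank's knob, an upright black cylinder 26 mm across and 55 mm tall that spins freely on the crank arm (the hand need not turn with it). It runs on a circle of 45 mm radius about the crank's axis, 176 mm above the counter; the knob reaches from 146 to 201 mm.
- brake: Brake bracket, a dark steel arch 34 x 32 mm over the rail beside the hood, on the -y side of the press; axes as the press, origin 12 mm above the counter under the middle of the brake shoe. It is fixed, at a different place along the rail each time.
- shoe (a joint): How far the brake plunger has dropped, m: 0 while its shoe rubs on the carriage's rail, 0.012 once it has fallen behind the rail's end.
- plunger_head (a point): Centre of the top of the plunger's round steel head, 34 mm across, 100 mm above the counter while the brake rubs, 88 mm when dropped.
- rail_tail (a point): Rear end of the carriage's steel rail (16 mm wide, top 46 mm above the counter), at its top. The shoe (20 mm long) falls when this end has passed 10 mm to the -x side of the brake's origin.
- tray: Press tray, grey plastic, open, 134 (x) x 154 (y) mm, about 350 g; four tapered feet 16 mm across, 12 mm long at x +-52, y +-62 mm. Origin central, level with the feet's lower ends (30 mm above the counter on the carriage, in a 7 mm fence), z up; rim at z 62 mm. A bridge handle spans it along y at x 0: bar 14 mm wide, z 85 to 97 mm, free below. At the start its rear is under the hood.
- tray_bar (a point): Middle of the tray's handle bar, 91 mm above the tray's origin.
- base_tray: Base tray, grey plastic, open, no handle, 134 (x) x 154 (y) x 75 mm, about 900 g, loose on the counter. Origin central on its underside, z up. In its corners, at x +-52, y +-62 mm, square sockets 20 mm wide and 18 mm deep open upwards at z 75 mm. With the feet home in them (either way round) the upper tray's origin is 63 mm above this origin.
- scraper: Hard white silicone scraper 180 mm long, 90 g; origin at its middle on the underside, z up, x to the blade. Handle 24 mm wide, 16 mm high from x -90 to 25 mm; blade 56 mm wide, 8 mm high from there to x 90 mm. At the start it lies over the base tray, roughly along that tray's y, underside 75 mm above the counter. Balances at about x 6 mm.
- mat: Dark rubber draining mat with ribs, fixed, 170 (x) x 210 (y) x 5 mm; origin centrally on its underside.
- detergent: Bystander: yellow plastic detergent bottle, 68 mm across, 210 mm tall; origin at its foot.
- jar: Bystander: glass sauce jar, 72 mm across, 110 mm tall; origin at its foot.
- takeout: Bystander: white takeout container 128 x 178 x 58 mm; origin at its foot.
- mug: Bystander: white mug, 80 mm across, 90 mm tall; origin at its foot.
- bowl: Bystander: blue bowl, 120 mm across, 50 mm tall; origin at its foot.
Things that resemble listed ones, but are neither listed nor needed, are in the scene too. What is shaped like the tray but blue is not meant.

How it is judged:
By the outcome, as a careful person would: the job done as asked, in the order asked, and still so for the second after the job is handed in, with the robot touching nothing.
It also fails if it takes over 72 s, if anything falls off the work surface, if the arm or the gripper's body presses on something with over 40 N, if the wrist force passes 120 N, or if a joint passes its speed limit or range.

## Working session

There is one attempt and no reset: what is moved stays moved. The work goes in short steps, Python scripts to look and compute and a tool call to move; the robot and the scene stay as the last step left them, time stands still between calls to the robot, and variables do not carry over. Pictures are saved under pics/ and viewed, at most 10 in all, crops included, and the job is handed in when it is done.

Besides the shell and the picture viewer there is one more tool, called as name(argument=value, ...), one argument or row to a line, values as JSON. carry_out: Moves the arm, as the interface text tells. Its arguments: {"type":"object","properties":{"rows":{"type":"array"}},"required":["rows"]}

```bash
mkdir -p pics; ls; python3 - <<'E'
from station import *
import cv2,numpy as np
for n in("side","top"):
    cv2.imwrite(f"pics/{n}0.png",get_image(n)[:,:,::-1]); c=camera_info(n)
    R=np.array(c["R"]);t=np.array(c["t"]);print(n,c["intrinsics"],(-R.T@t).round(),R.round(3).tolist())
print(state())
E
```

```text
pics
side [[488.48451103   0.         324.23283015]
 [  0.         488.48451103 202.21329179]
 [  0.           0.           1.        ]] [  265. -1244.  1461.] [[0.987, -0.16, 0.004], [-0.114, -0.718, -0.687], [0.113, 0.678, -0.727]]
top [[466.76670738   0.         317.92801359]
 [  0.         466.76670738 202.47038909]
 [  0.           0.           1.        ]] [ 361.   -8. 1654.] [[0.013, -1.0, 0.012], [-0.996, -0.014, -0.093], [0.093, -0.011, -0.996]]
{'time_s': 0.1, 'joint_pos': array([-1.25557932e+00,  3.00370306e-01,  1.52151134e+00, -8.84370836e-06,
        1.32071438e+00, -6.66090945e-02]), 'joint_velocities': array([-1.51287776e-04, -1.74742313e-03, -8.79534552e-04,  9.32167561e-04,
        1.89369746e-03, -7.02451059e-05]), 'joint_torque': array([ 2.64451621e-03, -5.32639396e+01, -3.53283012e+01,  7.09821051e-02,
        2.35096214e-02, -3.46188222e-05]), 'eef_pos': array([ 204.85569964, -510.17088083,  204.97112476]), 'eef_rot': array([-4.97285797e-04,  9.81831057e-01,  1.89756486e-01, -6.64520061e-05]), 'force': array([ 0.13854142, -0.47954242,  0.96215635]), 'wrist_torque': array([-0.0020138 , -0.01103763,  0.01219352]), 'grip_force': 0.0, 'opening': 1.0031007824195206}
```

View pics/top0.png

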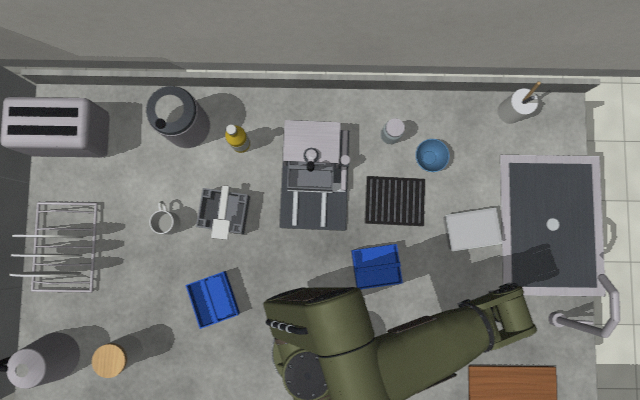

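View pics/side0.png

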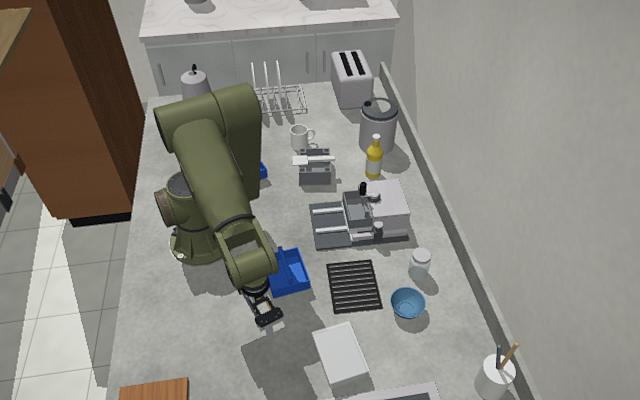

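The top view shows the base tray with the scraper at about (222,212), the press at (315,175) with its crank knob near (311,155), and the mat at (395,201). Next I'll zoom in on the working area.

```bash
cat > h.py <<'E'
from station import *
import cv2,numpy as np
C={n:camera_info(n) for n in("side","top")}
def ray(n,u,v):
    c=C[n];R=np.array(c["R"]);t=np.array(c["t"])
    return -R.T@t, R.T@np.linalg.inv(np.array(c["intrinsics"]))@np.array([u,v,1.])
def onz(n,u,v,z):
    o,d=ray(n,u,v);return o+d*(z-o[2])/d[2]
def px(n,X):
    c=C[n];p=np.array(c["intrinsics"])@(np.array(c["R"])@np.array(X,float)+np.array(c["t"]));return p[:2]/p[2]
def two(a,b):
    (o1,d1),(o2,d2)=ray("side",*a),ray("top",*b)
    s=np.linalg.lstsq(np.c_[d1,-d2],o2-o1,rcond=None)[0]
    return (o1+s[0]*d1+o2+s[1]*d2)/2, np.linalg.norm(o1+s[0]*d1-o2-s[1]*d2)
def crop(n,im,u0,v0,u1,v1,k,f):
    cv2.imwrite(f,cv2.resize(im[v0:v1,u0:u1,::-1],None,fx=k,fy=k,interpolation=cv2.INTER_CUBIC))
E
python3 - <<'E'
from h import *
a=cv2.imread("pics/top0.png");b=cv2.imread("pics/side0.png")
A=cv2.resize(a[110:250,190:430],(792,462),interpolation=2)
cv2.imwrite("pics/t1.png",A)
cv2.imwrite("pics/s1.png",cv2.resize(b[120:320,280:440],(480*1,600),interpolation=2))
E
```

```text
(no output)
```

View pics/t1.png

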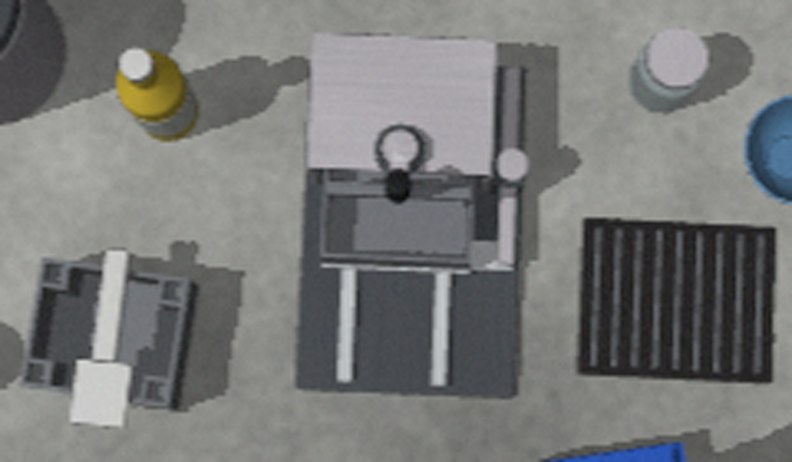

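View pics/s1.png

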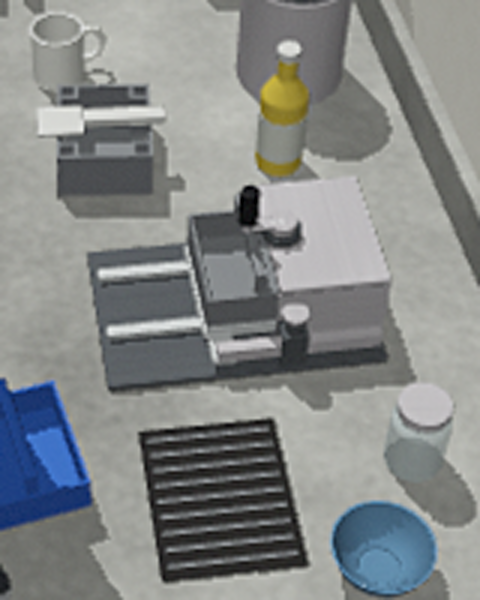

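The crop shows the base-tray sockets at crop positions (54,273), (175,291), (157,391) and (38,374). The hood's front edge runs (308,167)-(490,174), the knob is at (398,183), the plunger head at (512,164), and the mat corners at (584,218) to (771,382). I'll turn these into world positions.

```bash
python3 - <<'E'
from h import *
np.set_printoptions(precision=1,suppress=True)
def T(U,V,z): return onz("top",(U+.5)/3.3-.5+190,(V+.5)/3.3-.5+110,z)
def S(U,V): return ((U+.5)/3-.5+280,(V+.5)/3-.5+120)
def Tp(U,V): return ((U+.5)/3.3-.5+190,(V+.5)/3.3-.5+110)
def g(name,pts,z):
    P=np.array([T(*p,z)[:2] for p in pts]);print(name,P.tolist(),"c",P.mean(0),"d",[round(float(np.linalg.norm(P[i]-P[i-1])),1) for i in range(len(P))],"ang",[round(float(np.degrees(np.arctan2(*(P[i]-P[i-1])[::-1]))),1) for i in range(len(P))])
g("sock",[(54,273),(175,291),(157,391),(38,374)],75)
g("rim",[(42,257),(197,281),(178,411),(22,387)],75)
g("hood",[(308,167),(490,174),(496,41),(313,33)],118)
g("plate front",[(297,388),(516,397)],12)
g("mat",[(584,218),(775,228),(771,382),(579,373)],5)
g("handle",[(105,250),(128,250),(117,360),(93,360)],91)
g("blade",[(79,362),(130,362),(123,426),(71,426)],83)
print("knob top",T(398,180,201),"plunger",T(512,164,100), two(S(295,314),Tp(512,164)))
print("knob 2v",two(S(250,190),Tp(398,179)))
print("railfront",T(506,265,46))
print("bottle neck",T(135,62,210),"jar",T(678,52,110))
print("traybar",[T(*p,121) for p in ((330,188),(470,188))])
E
```

```text
sock [[537.2289562602897, 355.0497420892931], [520.3588392255481, 230.3072483948234], [417.36997483870414, 245.82770678403273], [433.12729093343955, 367.73052245523314]] c [477.  299.7] d [104.9, 125.9, 104.2, 122.9] ang [-6.9, -97.7, 171.4, 82.6]
rim [[553.6265624095404, 367.9477534486748], [531.0198633845018, 207.99234299132866], [397.2510871454112, 223.8409871169253], [419.6336405987952, 383.54718785351906]] c [475.4 295.8] d [134.9, 161.5, 134.7, 161.3] ang [-6.6, -98.0, 173.2, 82.0]
hood [[643.6455238322418, 93.34062427318862], [639.2365043900462, -90.47981735099081], [776.468495242424, -95.39610215359127], [781.7959626814277, 90.97662969191666]] c [710.3  -0.4] d [138.2, 183.9, 137.3, 186.4] ang [179.0, -91.4, -2.1, 88.4]
plate front [[424.7816480604864, 107.35101731931762], [418.2835335195887, -125.98266392437134]] c [421.5  -9.3] d [233.4, 233.4] ang [88.4, -91.6]
mat [[613.0245121861246, -198.754131771765], [605.1042244523318, -405.9700100926106], [438.2140175121342, -400.25024842839815], [445.122547911374, -193.90036169913114]] c [ 525.4 -299.7] d [168.0, 207.4, 167.0, 206.
[... 178 characters left out ...]
9, 308.86977032323966]] c [503.7 292.7] d [112.8, 23.4, 112.7, 24.3] ang [-4.3, -89.2, 176.1, 90.8]
blade [[445.5327184460338, 324.6439419355152], [446.22880926722905, 272.8348306325534], [381.1538175234244, 277.9470148381872], [380.4731588501383, 330.5642259898688]] c [413.3 301.5] d [65.3, 51.8, 65.3, 52.6] ang [-5.2, -89.2, 175.5, 90.7]
knob top [617.1   1.8 201. ] plunger [ 653.2 -113.9  100. ] (array([ 654. , -114.1,   96.3]), np.float64(0.14944039653333788))
knob 2v (array([616.9,   1.9, 203.1]), np.float64(1.4416699132512427))
railfront [ 555.6 -112.    46. ]
bottle neck [725.6 254.1 210. ] jar [ 770.1 -282.5  110. ]
traybar [array([622. ,  70.6, 121. ]), array([624.1, -70.3, 121. ])]
```

```bash
python3 - <<'E'
from h import *
np.set_printoptions(precision=1,suppress=True)
def S(U,V): return ((U+.5)/3-.5+280,(V+.5)/3-.5+120)
def Tp(U,V): return ((U+.5)/3.3-.5+190,(V+.5)/3.3-.5+110)
print("hub",two(S(282,224),Tp(399,145)))
print("scr handle end",two(S(163,115),Tp(117,251)),"blade end",two(S(39,125),Tp(97,425)))
print("rail rear",onz("top",*Tp(511,67),46),"brake",onz("top",*Tp(512,164),100))
print("socket2v",two(S(139,92),Tp(54,273)),two(S(136,149),Tp(175,291)))
E
```

```text
hub (array([662.8,   1.8, 136.1]), np.float64(2.158511399711951))
scr handle end (array([560.5, 289.8,  81.8]), np.float64(0.8575630784595349)) blade end (array([383.9, 306.1,  73.1]), np.float64(3.9735080256881776))
rail rear [ 768.  -115.7   46. ] brake [ 653.2 -113.9  100. ]
socket2v (array([537.5, 355.8,  71.7]), np.float64(0.11135433605668092)) (array([516.3, 230.1,  77.9]), np.float64(7.557754851310915))
```

carry_out(
  rows=[
    {"dz": -20,"rz": 0.12},
    {"dz": -20,"rz": 0.12},
    {"dz": -10,"rz": 0.12},
    {"rz": 0.09},
    {},
  ],
)

```text
invalid input
```

carry_out(
  rows=[
    {"grip": 0,"dx": 0,"dy": 0,"dz": -20,"rx": 0,"ry": 0,"rz": 0.12},
    {"grip": 0,"dx": 0,"dy": 0,"dz": -20,"rx": 0,"ry": 0,"rz": 0.12},
    {"grip": 0,"dx": 0,"dy": 0,"dz": -15,"rx": 0,"ry": 0,"rz": 0.12},
    {"grip": 0,"dx": 0,"dy": 0,"dz": 0,"rx": 0,"ry": 0,"rz": 0.09},
    {"grip": 0,"dx": 0,"dy": 0,"dz": 0,"rx": 0,"ry": 0,"rz": 0},
  ],
)

```text
time_s: 0.52
eef_pos: [205.0, -510.5, 260.9]
eef_rot: [0.0, 0.999, -0.036, 0.0]
force: [-0.7, -0.2, 0.1]
opening: 1.0
grip_force: 0.0
```

carry_out(
  rows=[
    {"grip": 0,"dx": 8,"dy": -33,"dz": 0,"rx": 0,"ry": 0,"rz": 0},
    {"grip": 0,"dx": 8,"dy": -33,"dz": 0,"rx": 0,"ry": 0,"rz": 0},
    {"grip": 0,"dx": 8,"dy": -33,"dz": 0,"rx": 0,"ry": 0,"rz": 0},
    {"grip": 0,"dx": 8,"dy": -33,"dz": 0,"rx": 0,"ry": 0,"rz": 0},
    {"grip": 0,"dx": 8,"dy": -33,"dz": 0,"rx": 0,"ry": 0,"rz": 0},
  ],
)

```text
time_s: 0.93
eef_pos: [256.0, -346.7, 259.6]
eef_rot: [-0.001, 0.999, -0.032, -0.0]
force: [0.8, -0.6, 1.6]
opening: 0.997
grip_force: 0.0
```

carry_out(
  rows=[
    {"grip": 0,"dx": 8,"dy": -33,"dz": 0,"rx": 0,"ry": 0,"rz": 0},
    {"grip": 0,"dx": 8,"dy": -33,"dz": 0,"rx": 0,"ry": 0,"rz": 0},
    {"grip": 0,"dx": 8,"dy": -33,"dz": 0,"rx": 0,"ry": 0,"rz": 0},
    {"grip": 0,"dx": 8,"dy": -33,"dz": 0,"rx": 0,"ry": 0,"rz": 0},
    {"grip": 0,"dx": 8,"dy": -33,"dz": 0,"rx": 0,"ry": 0,"rz": 0},
  ],
)

```text
time_s: 1.35
eef_pos: [307.0, -184.9, 259.9]
eef_rot: [-0.0, 0.999, -0.032, -0.0]
force: [0.4, -0.5, -0.5]
opening: 1.002
grip_force: 0.0
```

carry_out(
  rows=[
    {"grip": 0,"dx": 8,"dy": -33,"dz": 0,"rx": 0,"ry": 0,"rz": 0},
    {"grip": 0,"dx": 8,"dy": -33,"dz": 0,"rx": 0,"ry": 0,"rz": 0},
    {"grip": 0,"dx": 8,"dy": -33,"dz": 0,"rx": 0,"ry": 0,"rz": 0},
    {"grip": 0,"dx": 8,"dy": -33,"dz": 0,"rx": 0,"ry": 0,"rz": 0},
    {"grip": 0,"dx": 8,"dy": -33,"dz": 0,"rx": 0,"ry": 0,"rz": 0},
  ],
)

```text
time_s: 1.77
eef_pos: [358.2, -22.9, 260.0]
eef_rot: [-0.0, 0.999, -0.032, -0.0]
force: [0.9, -0.4, 1.0]
opening: 1.001
grip_force: 0.0
```

carry_out(
  rows=[
    {"grip": 0,"dx": 8,"dy": -33,"dz": 0,"rx": 0,"ry": 0,"rz": 0},
    {"grip": 0,"dx": 8,"dy": -33,"dz": 0,"rx": 0,"ry": 0,"rz": 0},
    {"grip": 0,"dx": 8,"dy": -33,"dz": 0,"rx": 0,"ry": 0,"rz": 0},
    {"grip": 0,"dx": 8,"dy": -33,"dz": 0,"rx": 0,"ry": 0,"rz": 0},
    {"grip": 0,"dx": 8,"dy": -33,"dz": 0,"rx": 0,"ry": 0,"rz": 0},
  ],
)

```text
time_s: 2.18
eef_pos: [409.3, 139.0, 259.8]
eef_rot: [0.0, 0.999, -0.032, -0.0]
force: [0.1, -0.4, 0.3]
opening: 1.0
grip_force: 0.0
```

carry_out(
  rows=[
    {"grip": 0,"dx": 8,"dy": -33,"dz": 0,"rx": 0,"ry": 0,"rz": 0},
    {"grip": 0,"dx": 8,"dy": -33,"dz": 0,"rx": 0,"ry": 0,"rz": 0},
    {"grip": 0,"dx": 8,"dy": -33,"dz": 0,"rx": 0,"ry": 0,"rz": 0},
    {"grip": 0,"dx": 8,"dy": -33,"dz": 0,"rx": 0,"ry": 0,"rz": 0},
    {"grip": 0,"dx": 8,"dy": -33,"dz": 0,"rx": 0,"ry": 0,"rz": 0},
  ],
)

```text
time_s: 2.6
eef_pos: [460.6, 300.7, 259.5]
eef_rot: [0.0, 0.999, -0.032, -0.001]
force: [-0.4, -0.9, 0.7]
opening: 1.002
grip_force: 0.0
```

carry_out(
  rows=[
    {"grip": 0,"dx": 4,"dy": 6,"dz": 0,"rx": 0,"ry": 0,"rz": 0},
    {"grip": 0,"dx": 0,"dy": 0,"dz": 30,"rx": 0,"ry": 0,"rz": 0},
    {"grip": 0,"dx": 0,"dy": 0,"dz": 35,"rx": 0,"ry": 0,"rz": 0},
    {"grip": 0,"dx": 0,"dy": 0,"dz": 35,"rx": 0,"ry": 0,"rz": 0},
    {"grip": 0,"dx": 0,"dy": 0,"dz": 30,"rx": 0,"ry": 0,"rz": 0},
  ],
)

```text
time_s: 3.02
eef_pos: [463.3, 292.1, 127.6]
eef_rot: [0.001, 0.999, -0.032, -0.001]
force: [0.2, 0.3, -0.5]
opening: 1.0
grip_force: 0.0
```

```bash
python3 - <<'E'
from h import *
print(state()["eef_pos"])
im=get_image("side");crop("side",im,280,90,360,190,4,"pics/s2.png")
E
```

```text
[463.30484552 292.06614574 127.55576224]
```

View pics/s2.png

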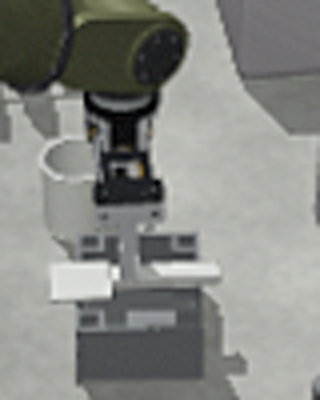

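The fingers straddle the scraper handle just behind the blade, and the mug is clear. I'll descend and grip.

carry_out(
  rows=[
    {"grip": 0,"dx": 2,"dy": -2,"dz": 25,"rx": 0,"ry": 0,"rz": 0},
    {"grip": 0,"dx": 0,"dy": 0,"dz": 15,"rx": 0,"ry": 0,"rz": 0},
    {"grip": 0,"dx": 0,"dy": 0,"dz": 8,"rx": 0,"ry": 0,"rz": 0},
    {"grip": 0,"dx": 0,"dy": 0,"dz": 0,"rx": 0,"ry": 0,"rz": 0},
    {"grip": 255,"dx": 0,"dy": 0,"dz": 0,"rx": 0,"ry": 0,"rz": 0},
  ],
)

```text
time_s: 3.48
eef_pos: [466.6, 294.7, 83.2]
eef_rot: [-0.0, 0.999, -0.034, 0.0]
force: [-0.7, -0.4, 0.3]
opening: 0.957
grip_force: 0.0
```

carry_out(
  rows=[
    {"grip": 255,"dx": 0,"dy": 0,"dz": 0,"rx": 0,"ry": 0,"rz": 0},
    {"grip": 255,"dx": 0,"dy": 0,"dz": 0,"rx": 0,"ry": 0,"rz": 0},
    {"grip": 255,"dx": 0,"dy": 0,"dz": 0,"rx": 0,"ry": 0,"rz": 0},
    {"grip": 255,"dx": 0,"dy": 0,"dz": 0,"rx": 0,"ry": 0,"rz": 0},
    {"grip": 255,"dx": 0,"dy": 0,"dz": 0,"rx": 0,"ry": 0,"rz": 0},
  ],
)

```text
time_s: 3.9
eef_pos: [466.5, 294.7, 82.8]
eef_rot: [-0.0, 0.999, -0.034, 0.0]
force: [-0.2, 0.1, -0.3]
opening: 0.611
grip_force: 0.0
```

carry_out(
  rows=[
    {"grip": 255,"dx": 0,"dy": 0,"dz": 5,"rx": 0,"ry": 0,"rz": 0},
    {"grip": 255,"dx": 0,"dy": 0,"dz": 0,"rx": 0,"ry": 0,"rz": 0},
    {"grip": 255,"dx": 0,"dy": 0,"dz": 0,"rx": 0,"ry": 0,"rz": 0},
    {"grip": 255,"dx": 0,"dy": 0,"dz": 0,"rx": 0,"ry": 0,"rz": 0},
    {"grip": 255,"dx": 0,"dy": 0,"dz": 0,"rx": 0,"ry": 0,"rz": 0},
  ],
)

```text
time_s: 4.32
eef_pos: [466.4, 294.7, 77.5]
eef_rot: [-0.0, 0.999, -0.034, -0.0]
force: [0.5, -0.6, -0.2]
opening: 0.255
grip_force: 4.7
```

carry_out(
  rows=[
    {"grip": 255,"dx": 0,"dy": 0,"dz": 0,"rx": 0,"ry": 0,"rz": 0},
    {"grip": 255,"dx": 0,"dy": 0,"dz": 0,"rx": 0,"ry": 0,"rz": 0},
    {"grip": 255,"dx": 0,"dy": 0,"dz": 0,"rx": 0,"ry": 0,"rz": 0},
    {"grip": 255,"dx": 0,"dy": 0,"dz": 0,"rx": 0,"ry": 0,"rz": 0},
    {"grip": 255,"dx": 0,"dy": 0,"dz": -5,"rx": 0,"ry": 0,"rz": 0},
  ],
)

```text
time_s: 4.73
eef_pos: [466.0, 294.4, 81.8]
eef_rot: [0.0, 0.999, -0.034, -0.001]
force: [0.3, 0.5, -0.9]
opening: 0.252
grip_force: 29.9
```

carry_out(
  rows=[
    {"grip": 255,"dx": 0,"dy": 0,"dz": -25,"rx": 0,"ry": 0,"rz": 0},
    {"grip": 255,"dx": 0,"dy": 0,"dz": -40,"rx": 0,"ry": 0,"rz": 0},
    {"grip": 255,"dx": 0,"dy": 0,"dz": -40,"rx": 0,"ry": 0,"rz": 0},
    {"grip": 255,"dx": 0,"dy": 0,"dz": -40,"rx": 0,"ry": 0,"rz": 0},
    {"grip": 255,"dx": 0,"dy": 0,"dz": -35,"rx": 0,"ry": 0,"rz": 0},
  ],
)

```text
time_s: 5.15
eef_pos: [466.2, 294.6, 265.7]
eef_rot: [-0.0, 0.999, -0.034, 0.001]
force: [0.4, 0.5, -0.6]
opening: 0.255
grip_force: 29.9
```

carry_out(
  rows=[
    {"grip": 255,"dx": 0,"dy": 0,"dz": 0,"rx": 0,"ry": 0,"rz": -0.12},
    {"grip": 255,"dx": 0,"dy": 0,"dz": 0,"rx": 0,"ry": 0,"rz": -0.12},
    {"grip": 255,"dx": 0,"dy": 0,"dz": 0,"rx": 0,"ry": 0,"rz": -0.12},
    {"grip": 255,"dx": 0,"dy": 0,"dz": 0,"rx": 0,"ry": 0,"rz": -0.12},
    {"grip": 255,"dx": 0,"dy": 0,"dz": 0,"rx": 0,"ry": 0,"rz": -0.12},
  ],
)

```text
time_s: 5.57
eef_pos: [466.3, 294.6, 262.8]
eef_rot: [-0.0, 0.964, 0.266, 0.0]
force: [0.2, 0.8, -0.5]
opening: 0.25
grip_force: 29.9
```

carry_out(
  rows=[
    {"grip": 255,"dx": 0,"dy": 0,"dz": 0,"rx": 0,"ry": 0,"rz": -0.12},
    {"grip": 255,"dx": 0,"dy": 0,"dz": 0,"rx": 0,"ry": 0,"rz": -0.12},
    {"grip": 255,"dx": 0,"dy": 0,"dz": 0,"rx": 0,"ry": 0,"rz": -0.12},
    {"grip": 255,"dx": 0,"dy": 0,"dz": 0,"rx": 0,"ry": 0,"rz": -0.12},
    {"grip": 255,"dx": 0,"dy": 0,"dz": 0,"rx": 0,"ry": 0,"rz": -0.12},
  ],
)

```text
time_s: 5.98
eef_pos: [466.3, 294.6, 262.8]
eef_rot: [0.0, 0.843, 0.539, 0.0]
force: [-1.0, 0.1, -1.6]
opening: 0.255
grip_force: 29.9
```

carry_out(
  rows=[
    {"grip": 255,"dx": 0,"dy": 0,"dz": 0,"rx": 0,"ry": 0,"rz": -0.12},
    {"grip": 255,"dx": 0,"dy": 0,"dz": 0,"rx": 0,"ry": 0,"rz": -0.12},
    {"grip": 255,"dx": 0,"dy": 0,"dz": 0,"rx": 0,"ry": 0,"rz": -0.12},
    {"grip": 255,"dx": 0,"dy": 0,"dz": 0,"rx": 0,"ry": 0,"rz": -0.05},
    {"grip": 255,"dx": 0,"dy": 0,"dz": 0,"rx": 0,"ry": 0,"rz": 0},
  ],
)

```text
time_s: 6.4
eef_pos: [466.3, 294.6, 262.8]
eef_rot: [0.0, 0.716, 0.698, 0.0]
force: [0.2, -0.5, -1.0]
opening: 0.252
grip_force: 29.9
```

carry_out(
  rows=[
    {"grip": 255,"dx": -30,"dy": 4,"dz": 0,"rx": 0,"ry": 0,"rz": 0},
    {"grip": 255,"dx": -30,"dy": 4,"dz": 0,"rx": 0,"ry": 0,"rz": 0},
    {"grip": 255,"dx": -30,"dy": 4,"dz": 0,"rx": 0,"ry": 0,"rz": 0},
    {"grip": 255,"dx": -30,"dy": 4,"dz": 0,"rx": 0,"ry": 0,"rz": 0},
    {"grip": 255,"dx": -30,"dy": 4,"dz": 0,"rx": 0,"ry": 0,"rz": 0},
  ],
)

```text
time_s: 6.82
eef_pos: [481.8, 142.8, 262.8]
eef_rot: [0.0, 0.718, 0.696, 0.0]
force: [1.3, 0.7, -0.7]
opening: 0.249
grip_force: 29.9
```

carry_out(
  rows=[
    {"grip": 255,"dx": -30,"dy": 4,"dz": 0,"rx": 0,"ry": 0,"rz": 0},
    {"grip": 255,"dx": -30,"dy": 4,"dz": 0,"rx": 0,"ry": 0,"rz": 0},
    {"grip": 255,"dx": -30,"dy": 4,"dz": 0,"rx": 0,"ry": 0,"rz": 0},
    {"grip": 255,"dx": -30,"dy": 4,"dz": 0,"rx": 0,"ry": 0,"rz": 0},
    {"grip": 255,"dx": -30,"dy": 4,"dz": 0,"rx": 0,"ry": 0,"rz": 0},
  ],
)

```text
time_s: 7.23
eef_pos: [497.5, -7.9, 262.8]
eef_rot: [0.0, 0.718, 0.696, 0.0]
force: [1.0, 0.7, -0.6]
opening: 0.253
grip_force: 29.9
```

carry_out(
  rows=[
    {"grip": 255,"dx": -30,"dy": 4,"dz": 0,"rx": 0,"ry": 0,"rz": 0},
    {"grip": 255,"dx": -30,"dy": 4,"dz": 0,"rx": 0,"ry": 0,"rz": 0},
    {"grip": 255,"dx": -30,"dy": 4,"dz": 0,"rx": 0,"ry": 0,"rz": 0},
    {"grip": 255,"dx": -30,"dy": 4,"dz": 0,"rx": 0,"ry": 0,"rz": 0},
    {"grip": 255,"dx": -30,"dy": 4,"dz": 0,"rx": 0,"ry": 0,"rz": 0},
  ],
)

```text
time_s: 7.65
eef_pos: [513.1, -158.4, 262.8]
eef_rot: [0.0, 0.718, 0.696, 0.0]
force: [1.1, 0.1, -1.0]
opening: 0.25
grip_force: 29.9
```

carry_out(
  rows=[
    {"grip": 255,"dx": -30,"dy": 4,"dz": 0,"rx": 0,"ry": 0,"rz": 0},
    {"grip": 255,"dx": -30,"dy": 4,"dz": 0,"rx": 0,"ry": 0,"rz": 0},
    {"grip": 255,"dx": -30,"dy": 4,"dz": 0,"rx": 0,"ry": 0,"rz": 0},
    {"grip": 255,"dx": -30,"dy": 3,"dz": 0,"rx": 0,"ry": 0,"rz": 0},
    {"grip": 255,"dx": -25,"dy": 0,"dz": 30,"rx": 0,"ry": 0,"rz": 0},
  ],
)

```text
time_s: 8.07
eef_pos: [525.6, -305.2, 237.4]
eef_rot: [0.004, 0.718, 0.696, 0.001]
force: [0.8, -0.6, -0.4]
opening: 0.248
grip_force: 29.9
```

carry_out(
  rows=[
    {"grip": 255,"dx": 0,"dy": 0,"dz": 40,"rx": 0,"ry": 0,"rz": 0},
    {"grip": 255,"dx": 0,"dy": 0,"dz": 40,"rx": 0,"ry": 0,"rz": 0},
    {"grip": 255,"dx": 0,"dy": 0,"dz": 40,"rx": 0,"ry": 0,"rz": 0},
    {"grip": 255,"dx": 0,"dy": 0,"dz": 30,"rx": 0,"ry": 0,"rz": 0},
    {"grip": 255,"dx": 0,"dy": 0,"dz": 10,"rx": 0,"ry": 0,"rz": 0},
  ],
)

```text
time_s: 8.48
eef_pos: [522.2, -301.1, 67.8]
eef_rot: [-0.003, 0.718, 0.696, -0.001]
force: [0.7, 0.9, -1.3]
opening: 0.253
grip_force: 29.9
```

```bash
python3 - <<'E'
from h import *
print(state()["eef_pos"])
im=get_image("side");crop("side",im,280,220,440,370,4,"pics/s3.png")
E
```

```text
[ 522.18245948 -301.11733191   67.82683331]
```

View pics/s3.png

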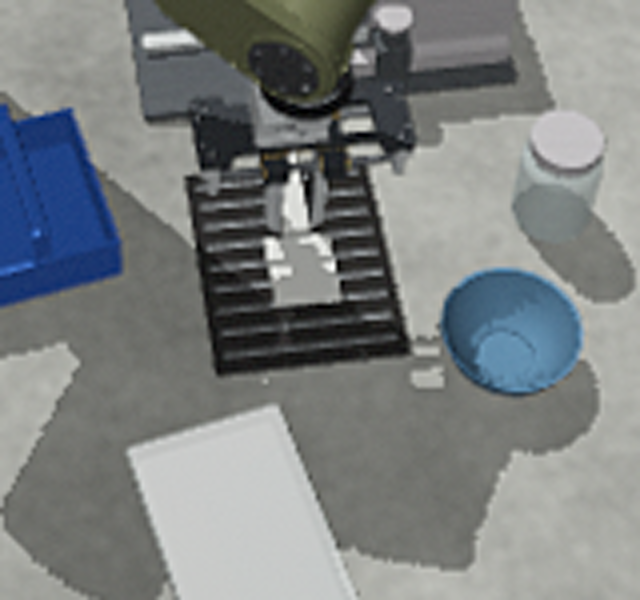

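The scraper is over the mat, aligned lengthwise and clear of the bowl and the takeout container. I'll lower it.

carry_out(
  rows=[
    {"grip": 255,"dx": 0,"dy": 0,"dz": 30,"rx": 0,"ry": 0,"rz": 0},
    {"grip": 255,"dx": 0,"dy": 0,"dz": 18,"rx": 0,"ry": 0,"rz": 0},
    {"grip": 255,"dx": 0,"dy": 0,"dz": 6,"rx": 0,"ry": 0,"rz": 0},
    {"grip": 255,"dx": 0,"dy": 0,"dz": 0,"rx": 0,"ry": 0,"rz": 0},
    {"grip": 255,"dx": 0,"dy": 0,"dz": 0,"rx": 0,"ry": 0,"rz": 0},
  ],
)

```text
time_s: 8.95
eef_pos: [525.0, -302.8, 20.5]
eef_rot: [0.001, 0.717, 0.697, 0.0]
force: [-0.1, 1.1, -0.5]
opening: 0.253
grip_force: 29.9
```

carry_out(
  rows=[
    {"grip": 255,"dx": 0,"dy": 0,"dz": 7,"rx": 0,"ry": 0,"rz": 0},
    {"grip": 255,"dx": 0,"dy": 0,"dz": 3,"rx": 0,"ry": 0,"rz": 0},
    {"grip": 255,"dx": 0,"dy": 0,"dz": 2,"rx": 0,"ry": 0,"rz": 0},
    {"grip": 255,"dx": 0,"dy": 0,"dz": 0,"rx": 0,"ry": 0,"rz": 0},
    {"grip": 255,"dx": 0,"dy": 0,"dz": 0,"rx": 0,"ry": 0,"rz": 0},
  ],
)

```text
time_s: 9.37
eef_pos: [524.4, -302.5, 7.4]
eef_rot: [0.0, 0.717, 0.697, 0.0]
force: [-2.3, 1.1, 4.8]
opening: 0.247
grip_force: 30.0
```

carry_out(
  rows=[
    {"grip": 140,"dx": 0,"dy": 0,"dz": 0,"rx": 0,"ry": 0,"rz": 0},
    {"grip": 140,"dx": 0,"dy": 0,"dz": 0,"rx": 0,"ry": 0,"rz": 0},
    {"grip": 140,"dx": 0,"dy": 0,"dz": 0,"rx": 0,"ry": 0,"rz": 0},
    {"grip": 140,"dx": 0,"dy": 0,"dz": 0,"rx": 0,"ry": 0,"rz": 0},
    {"grip": 140,"dx": 0,"dy": 0,"dz": 0,"rx": 0,"ry": 0,"rz": 0},
  ],
)

```text
time_s: 9.78
eef_pos: [524.1, -302.3, 6.4]
eef_rot: [-0.0, 0.717, 0.697, -0.0]
force: [-0.3, 0.6, 0.9]
opening: 0.452
grip_force: 0.0
```

carry_out(
  rows=[
    {"grip": 140,"dx": 0,"dy": 0,"dz": -10,"rx": 0,"ry": 0,"rz": 0},
    {"grip": 140,"dx": 0,"dy": 0,"dz": -25,"rx": 0,"ry": 0,"rz": 0},
    {"grip": 0,"dx": 0,"dy": 0,"dz": -40,"rx": 0,"ry": 0,"rz": 0},
    {"grip": 0,"dx": 0,"dy": 0,"dz": -40,"rx": 0,"ry": 0,"rz": 0},
    {"grip": 0,"dx": 0,"dy": 0,"dz": -40,"rx": 0,"ry": 0,"rz": 0},
  ],
)

```text
time_s: 10.2
eef_pos: [523.8, -302.1, 164.0]
eef_rot: [0.0, 0.717, 0.697, 0.0]
force: [-0.3, 0.4, -0.4]
opening: 0.629
grip_force: 0.0
```

carry_out(
  rows=[
    {"grip": 0,"dx": 0,"dy": 0,"dz": -40,"rx": 0,"ry": 0,"rz": 0.11},
    {"grip": 0,"dx": 0,"dy": 0,"dz": -40,"rx": 0,"ry": 0,"rz": 0.11},
    {"grip": 0,"dx": 0,"dy": 0,"dz": 0,"rx": 0,"ry": 0,"rz": 0.11},
    {"grip": 0,"dx": 0,"dy": 0,"dz": 0,"rx": 0,"ry": 0,"rz": 0.11},
    {"grip": 0,"dx": 0,"dy": 0,"dz": 0,"rx": 0,"ry": 0,"rz": 0.11},
  ],
)

```text
time_s: 10.62
eef_pos: [524.1, -302.2, 243.0]
eef_rot: [0.001, 0.881, 0.473, 0.0]
force: [0.3, 0.0, 0.2]
opening: 0.976
grip_force: 0.0
```

carry_out(
  rows=[
    {"grip": 0,"dx": 0,"dy": 0,"dz": 0,"rx": 0,"ry": 0,"rz": 0.11},
    {"grip": 0,"dx": 0,"dy": 0,"dz": 0,"rx": 0,"ry": 0,"rz": 0.11},
    {"grip": 0,"dx": 0,"dy": 0,"dz": 0,"rx": 0,"ry": 0,"rz": 0.11},
    {"grip": 0,"dx": 0,"dy": 0,"dz": 0,"rx": 0,"ry": 0,"rz": 0.11},
    {"grip": 0,"dx": 0,"dy": 0,"dz": 0,"rx": 0,"ry": 0,"rz": 0.11},
  ],
)

```text
time_s: 11.03
eef_pos: [524.0, -302.2, 242.3]
eef_rot: [0.0, 0.976, 0.216, 0.0]
force: [-0.2, -0.4, -0.2]
opening: 1.004
grip_force: 0.0
```

carry_out(
  rows=[
    {"grip": 0,"dx": 0,"dy": 0,"dz": 0,"rx": 0,"ry": 0,"rz": 0.11},
    {"grip": 0,"dx": 0,"dy": 0,"dz": 0,"rx": 0,"ry": 0,"rz": 0.11},
    {"grip": 0,"dx": 0,"dy": 0,"dz": 0,"rx": 0,"ry": 0,"rz": 0.11},
    {"grip": 0,"dx": 0,"dy": 0,"dz": 0,"rx": 0,"ry": 0,"rz": 0.11},
    {"grip": 0,"dx": 0,"dy": 0,"dz": 0,"rx": 0,"ry": 0,"rz": 0},
  ],
)

```text
time_s: 11.45
eef_pos: [524.0, -302.2, 242.2]
eef_rot: [0.0, 1.0, -0.002, 0.0]
force: [-0.2, -0.4, -0.3]
opening: 1.003
grip_force: 0.0
```

carry_out(
  rows=[
    {"grip": 0,"dx": 9,"dy": -30,"dz": 0,"rx": 0,"ry": 0,"rz": 0},
    {"grip": 0,"dx": 9,"dy": -30,"dz": 0,"rx": 0,"ry": 0,"rz": 0},
    {"grip": 0,"dx": 9,"dy": -30,"dz": 0,"rx": 0,"ry": 0,"rz": 0},
    {"grip": 0,"dx": 9,"dy": -30,"dz": 0,"rx": 0,"ry": 0,"rz": 0},
    {"grip": 0,"dx": 9,"dy": -30,"dz": 0,"rx": 0,"ry": 0,"rz": 0},
  ],
)

```text
time_s: 11.87
eef_pos: [568.9, -150.7, 242.1]
eef_rot: [0.0, 1.0, 0.003, 0.0]
force: [0.4, 0.6, -0.1]
opening: 0.998
grip_force: 0.0
```

carry_out(
  rows=[
    {"grip": 0,"dx": 9,"dy": -30,"dz": 0,"rx": 0,"ry": 0,"rz": 0},
    {"grip": 0,"dx": 9,"dy": -30,"dz": 0,"rx": 0,"ry": 0,"rz": 0},
    {"grip": 0,"dx": 10,"dy": -30,"dz": 0,"rx": 0,"ry": 0,"rz": 0},
    {"grip": 0,"dx": 10,"dy": -32,"dz": 0,"rx": 0,"ry": 0,"rz": 0},
    {"grip": 0,"dx": 10,"dy": -32,"dz": 0,"rx": 0,"ry": 0,"rz": 0},
  ],
)

```text
time_s: 12.28
eef_pos: [616.7, 3.5, 242.1]
eef_rot: [0.0, 1.0, 0.003, 0.0]
force: [0.6, -0.5, -0.1]
opening: 1.003
grip_force: 0.0
```

carry_out(
  rows=[
    {"grip": 0,"dx": 0,"dy": 0,"dz": 0,"rx": 0,"ry": 0,"rz": 0},
    {"grip": 0,"dx": 0,"dy": 0,"dz": 15,"rx": 0,"ry": 0,"rz": 0},
    {"grip": 0,"dx": 0,"dy": 0,"dz": 10,"rx": 0,"ry": 0,"rz": 0},
    {"grip": 0,"dx": 0,"dy": 0,"dz": 0,"rx": 0,"ry": 0,"rz": 0},
    {"grip": 0,"dx": 0,"dy": 0,"dz": 0,"rx": 0,"ry": 0,"rz": 0},
  ],
)

```text
time_s: 12.7
eef_pos: [616.2, 1.4, 216.3]
eef_rot: [-0.0, 1.0, 0.001, -0.001]
force: [0.8, -0.2, -0.0]
opening: 1.002
grip_force: 0.0
```

```bash
python3 - <<'E'
from h import *
print(state()["eef_pos"])
a=get_image("side");b=get_image("top")
A=cv2.resize(a[150:250,330:430,::-1],(400,400),interpolation=2);B=cv2.resize(b[110:210,270:370,::-1],(400,400),interpolation=2)
cv2.imwrite("pics/k.png",np.hstack([A,B]))
E
```

```text
[616.24732202   1.39790473 216.29106278]
```

View pics/k.png

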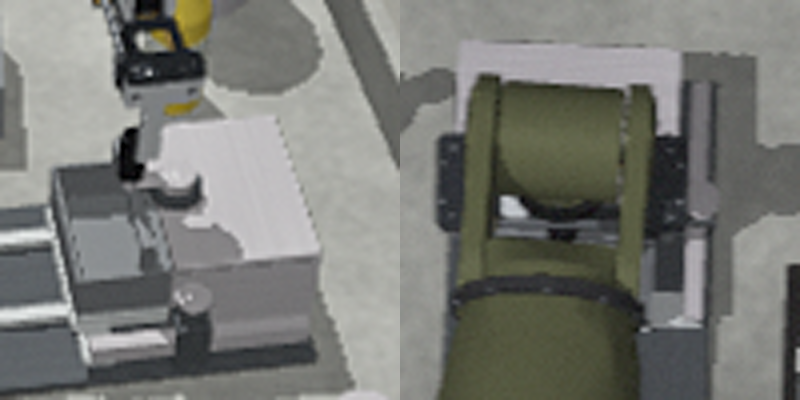

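The gripper hangs straight over the knob, and the plunger head is visible in the side view at about (378,224). I'll descend and grip the knob.

carry_out(
  rows=[
    {"grip": 0,"dx": 0,"dy": 0,"dz": 15,"rx": 0,"ry": 0,"rz": 0},
    {"grip": 0,"dx": 0,"dy": 0,"dz": 25,"rx": 0,"ry": 0,"rz": 0},
    {"grip": 0,"dx": 0,"dy": 0,"dz": 18,"rx": 0,"ry": 0,"rz": 0},
    {"grip": 255,"dx": 0,"dy": 0,"dz": 0,"rx": 0,"ry": 0,"rz": 0},
    {"grip": 255,"dx": 0,"dy": 0,"dz": 0,"rx": 0,"ry": 0,"rz": 0},
  ],
)

```text
time_s: 13.22
eef_pos: [616.6, 1.6, 158.9]
eef_rot: [-0.0, 1.0, 0.001, -0.0]
force: [-0.4, -0.2, 0.0]
opening: 0.897
grip_force: 0.0
```

carry_out(
  rows=[
    {"grip": 255,"dx": 0,"dy": 0,"dz": 0,"rx": 0,"ry": 0,"rz": 0},
    {"grip": 255,"dx": 0,"dy": 0,"dz": 0,"rx": 0,"ry": 0,"rz": 0},
    {"grip": 255,"dx": 0,"dy": 0,"dz": 0,"rx": 0,"ry": 0,"rz": 0},
    {"grip": 255,"dx": 0,"dy": 0,"dz": 0,"rx": 0,"ry": 0,"rz": 0},
    {"grip": 255,"dx": 0,"dy": 0,"dz": 0,"rx": 0,"ry": 0,"rz": 0},
  ],
)

```text
time_s: 13.63
eef_pos: [616.7, 1.9, 159.0]
eef_rot: [0.0, 1.0, 0.001, 0.0]
force: [-0.3, -0.3, -0.6]
opening: 0.537
grip_force: 0.0
```

carry_out(
  rows=[
    {"grip": 255,"dx": 0,"dy": 0,"dz": 0,"rx": 0,"ry": 0,"rz": 0},
    {"grip": 255,"dx": 0,"dy": 0,"dz": 0,"rx": 0,"ry": 0,"rz": 0},
    {"grip": 255,"dx": 0,"dy": 0,"dz": 0,"rx": 0,"ry": 0,"rz": 0},
    {"grip": 255,"dx": 0,"dy": 0,"dz": 0,"rx": 0,"ry": 0,"rz": 0},
    {"grip": 255,"dx": 0,"dy": 0,"dz": 0,"rx": 0,"ry": 0,"rz": 0},
  ],
)

```text
time_s: 14.05
eef_pos: [616.5, 1.9, 158.4]
eef_rot: [-0.0, 1.0, 0.001, -0.0]
force: [0.8, 0.2, -0.3]
opening: 0.273
grip_force: 30.0
```

carry_out(
  rows=[
    {"grip": 255,"dx": 2.6,"dy": -13.8,"dz": 0,"rx": 0,"ry": 0,"rz": 0},
    {"grip": 255,"dx": 6.8,"dy": -12.4,"dz": 0,"rx": 0,"ry": 0,"rz": 0},
    {"grip": 255,"dx": 10.3,"dy": -9.6,"dz": 0,"rx": 0,"ry": 0,"rz": 0},
    {"grip": 255,"dx": 12.8,"dy": -6,"dz": 0,"rx": 0,"ry": 0,"rz": 0},
    {"grip": 255,"dx": 14,"dy": -1.8,"dz": 0,"rx": 0,"ry": 0,"rz": 0},
  ],
)

```text
time_s: 14.47
eef_pos: [662.9, 45.8, 158.4]
eef_rot: [0.001, 1.0, 0.001, -0.001]
force: [-5.1, -12.4, -0.4]
opening: 0.273
grip_force: 30.0
```

carry_out(
  rows=[
    {"grip": 255,"dx": 13.8,"dy": 2.6,"dz": 0,"rx": 0,"ry": 0,"rz": 0},
    {"grip": 255,"dx": 12.4,"dy": 6.8,"dz": 0,"rx": 0,"ry": 0,"rz": 0},
    {"grip": 255,"dx": 9.6,"dy": 10.3,"dz": 0,"rx": 0,"ry": 0,"rz": 0},
    {"grip": 255,"dx": 6,"dy": 12.8,"dz": 0,"rx": 0,"ry": 0,"rz": 0},
    {"grip": 255,"dx": 1.8,"dy": 14,"dz": 0,"rx": 0,"ry": 0,"rz": 0},
  ],
)

```text
time_s: 14.88
eef_pos: [706.9, -0.3, 158.4]
eef_rot: [-0.001, 1.0, 0.001, -0.001]
force: [-9.3, 4.1, 1.3]
opening: 0.276
grip_force: 30.0
```

carry_out(
  rows=[
    {"grip": 255,"dx": -2.6,"dy": 13.8,"dz": 0,"rx": 0,"ry": 0,"rz": 0},
    {"grip": 255,"dx": -6.8,"dy": 12.4,"dz": 0,"rx": 0,"ry": 0,"rz": 0},
    {"grip": 255,"dx": -10.3,"dy": 9.6,"dz": 0,"rx": 0,"ry": 0,"rz": 0},
    {"grip": 255,"dx": -12.8,"dy": 6,"dz": 0,"rx": 0,"ry": 0,"rz": 0},
    {"grip": 255,"dx": -14,"dy": 1.8,"dz": 0,"rx": 0,"ry": 0,"rz": 0},
  ],
)

```text
time_s: 15.3
eef_pos: [660.2, -44.7, 158.5]
eef_rot: [-0.0, 1.0, 0.001, 0.001]
force: [4.7, 9.9, -2.0]
opening: 0.271
grip_force: 30.0
```

carry_out(
  rows=[
    {"grip": 255,"dx": -13.8,"dy": -2.6,"dz": 0,"rx": 0,"ry": 0,"rz": 0},
    {"grip": 255,"dx": -12.4,"dy": -6.8,"dz": 0,"rx": 0,"ry": 0,"rz": 0},
    {"grip": 255,"dx": -9.6,"dy": -10.3,"dz": 0,"rx": 0,"ry": 0,"rz": 0},
    {"grip": 255,"dx": -6,"dy": -12.8,"dz": 0,"rx": 0,"ry": 0,"rz": 0},
    {"grip": 255,"dx": -1.8,"dy": -14,"dz": 0,"rx": 0,"ry": 0,"rz": 0},
  ],
)

```text
time_s: 15.72
eef_pos: [616.3, 1.8, 158.5]
eef_rot: [0.0, 1.0, 0.0, 0.001]
force: [10.4, -4.8, -5.1]
opening: 0.271
grip_force: 30.0
```

carry_out(
  rows=[
    {"grip": 255,"dx": 2.6,"dy": -13.8,"dz": 0,"rx": 0,"ry": 0,"rz": 0},
    {"grip": 255,"dx": 6.8,"dy": -12.4,"dz": 0,"rx": 0,"ry": 0,"rz": 0},
    {"grip": 255,"dx": 10.3,"dy": -9.6,"dz": 0,"rx": 0,"ry": 0,"rz": 0},
    {"grip": 255,"dx": 12.8,"dy": -6,"dz": 0,"rx": 0,"ry": 0,"rz": 0},
    {"grip": 255,"dx": 14,"dy": -1.8,"dz": 0,"rx": 0,"ry": 0,"rz": 0},
  ],
)

```text
time_s: 16.13
eef_pos: [663.0, 45.8, 158.4]
eef_rot: [0.001, 1.0, 0.001, -0.001]
force: [-4.2, -13.3, -0.3]
opening: 0.273
grip_force: 30.0
```

carry_out(
  rows=[
    {"grip": 255,"dx": 13.8,"dy": 2.6,"dz": 0,"rx": 0,"ry": 0,"rz": 0},
    {"grip": 255,"dx": 12.4,"dy": 6.8,"dz": 0,"rx": 0,"ry": 0,"rz": 0},
    {"grip": 255,"dx": 9.6,"dy": 10.3,"dz": 0,"rx": 0,"ry": 0,"rz": 0},
    {"grip": 255,"dx": 6,"dy": 12.8,"dz": 0,"rx": 0,"ry": 0,"rz": 0},
    {"grip": 255,"dx": 1.8,"dy": 14,"dz": 0,"rx": 0,"ry": 0,"rz": 0},
  ],
)

```text
time_s: 16.55
eef_pos: [706.9, -0.0, 158.4]
eef_rot: [-0.001, 1.0, 0.001, -0.001]
force: [-9.2, 4.7, 1.8]
opening: 0.273
grip_force: 30.0
```

```bash
python3 - <<'E'
from h import *
print(state()["force"])
a=get_image("side");b=get_image("top")
A=cv2.resize(a[150:250,330:430,::-1],(400,400),interpolation=2);B=cv2.resize(b[110:210,270:370,::-1],(400,400),interpolation=2)
cv2.imwrite("pics/k2.png",np.hstack([A,B]))
E
```

```text
[-9.22174957  4.69124921  1.83685634]
```

View pics/k2.png

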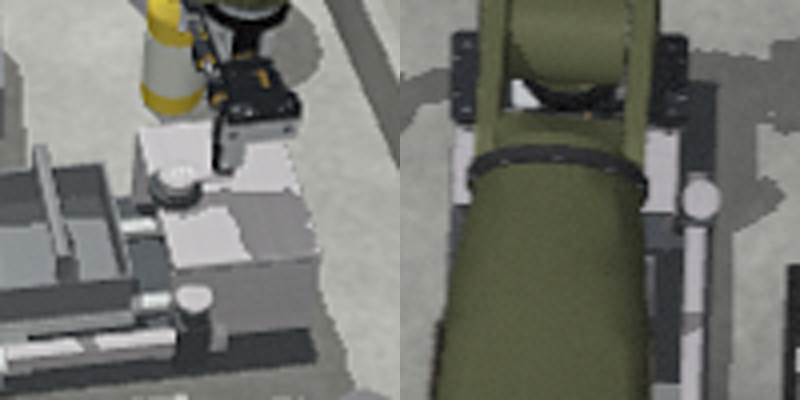

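The brake still rubs: the plunger head is unchanged at side (378,224) and the rail tail is close behind the bracket. I'll continue by quarter turns, watching the head.

```bash
cat > pl.py <<'E'
from h import *
ref=cv2.imread("pics/k2.png")[:,:400]
import os
im=get_image("side")[:,:,::-1].copy();
if not os.path.exists("pics/ref.npy"): np.save("pics/ref.npy",im)
r=np.load("pics/ref.npy")[218:231,371:386]
m=cv2.matchTemplate(im[205:250,360:400],r,cv2.TM_CCOEFF_NORMED);_,s,_,l=cv2.minMaxLoc(m)
print("head shift",l[0]-11,l[1]-13,round(s,3),"exp",px("side",[653,-114,88])-px("side",[653,-114,100]))
E
python3 pl.py
```

```text
head shift 0 0 1.0 exp [-0.27013031  2.12452636]
```

carry_out(
  rows=[
    {"grip": 255,"dx": -2.6,"dy": 13.8,"dz": 0,"rx": 0,"ry": 0,"rz": 0},
    {"grip": 255,"dx": -6.8,"dy": 12.4,"dz": 0,"rx": 0,"ry": 0,"rz": 0},
    {"grip": 255,"dx": -10.3,"dy": 9.6,"dz": 0,"rx": 0,"ry": 0,"rz": 0},
    {"grip": 255,"dx": -12.8,"dy": 6,"dz": 0,"rx": 0,"ry": 0,"rz": 0},
    {"grip": 255,"dx": -14,"dy": 1.8,"dz": 0,"rx": 0,"ry": 0,"rz": 0},
  ],
)

```text
time_s: 17.12
eef_pos: [660.3, -44.7, 158.5]
eef_rot: [-0.0, 1.0, 0.001, 0.001]
force: [5.4, 8.0, -2.6]
opening: 0.276
grip_force: 30.0
```

```bash
python3 pl.py
```

```text
head shift 0 0 0.974 exp [-0.27013031  2.12452636]
```

carry_out(
  rows=[
    {"grip": 255,"dx": -13.8,"dy": -2.6,"dz": 0,"rx": 0,"ry": 0,"rz": 0},
    {"grip": 255,"dx": -12.4,"dy": -6.8,"dz": 0,"rx": 0,"ry": 0,"rz": 0},
    {"grip": 255,"dx": -9.6,"dy": -10.3,"dz": 0,"rx": 0,"ry": 0,"rz": 0},
    {"grip": 255,"dx": -6,"dy": -12.8,"dz": 0,"rx": 0,"ry": 0,"rz": 0},
    {"grip": 255,"dx": -1.8,"dy": -14,"dz": 0,"rx": 0,"ry": 0,"rz": 0},
  ],
)

```text
time_s: 17.58
eef_pos: [616.3, 2.1, 158.5]
eef_rot: [0.001, 1.0, 0.001, 0.0]
force: [8.4, -5.5, -5.2]
opening: 0.273
grip_force: 30.0
```

```bash
python3 pl.py
```

```text
head shift 0 0 0.841 exp [-0.27013031  2.12452636]
```

carry_out(
  rows=[
    {"grip": 255,"dx": 2.6,"dy": -13.8,"dz": 0,"rx": 0,"ry": 0,"rz": 0},
    {"grip": 255,"dx": 6.8,"dy": -12.4,"dz": 0,"rx": 0,"ry": 0,"rz": 0},
    {"grip": 255,"dx": 10.3,"dy": -9.6,"dz": 0,"rx": 0,"ry": 0,"rz": 0},
    {"grip": 255,"dx": 12.8,"dy": -6,"dz": 0,"rx": 0,"ry": 0,"rz": 0},
    {"grip": 255,"dx": 14,"dy": -1.8,"dz": 0,"rx": 0,"ry": 0,"rz": 0},
  ],
)

```text
time_s: 18.05
eef_pos: [663.2, 45.9, 158.3]
eef_rot: [0.001, 1.0, 0.001, -0.001]
force: [-5.2, -17.1, -0.5]
opening: 0.27
grip_force: 30.0
```

```bash
python3 pl.py
```

```text
head shift 0 0 0.852 exp [-0.27013031  2.12452636]
```

carry_out(
  rows=[
    {"grip": 255,"dx": 13.8,"dy": 2.6,"dz": 0,"rx": 0,"ry": 0,"rz": 0},
    {"grip": 255,"dx": 12.4,"dy": 6.8,"dz": 0,"rx": 0,"ry": 0,"rz": 0},
    {"grip": 255,"dx": 9.6,"dy": 10.3,"dz": 0,"rx": 0,"ry": 0,"rz": 0},
    {"grip": 255,"dx": 6,"dy": 12.8,"dz": 0,"rx": 0,"ry": 0,"rz": 0},
    {"grip": 255,"dx": 1.8,"dy": 14,"dz": 0,"rx": 0,"ry": 0,"rz": 0},
  ],
)

```text
time_s: 18.52
eef_pos: [706.9, -0.2, 158.3]
eef_rot: [-0.0, 1.0, 0.001, -0.001]
force: [-10.2, 0.9, 1.9]
opening: 0.273
grip_force: 30.0
```

```bash
python3 pl.py; python3 - <<'E'
from h import *
a=get_image("side");a0=cv2.imread("pics/ref.npy") if 0 else np.load("pics/ref.npy")[:,:,::-1]
f=lambda a:cv2.resize(a[190:250,350:400,::-1],(400,480),interpolation=2)
cv2.imwrite("pics/k3.png",np.hstack([f(a0),f(a)]))
E
```

```text
head shift 0 2 0.848 exp [-0.27013031  2.12452636]
```

View pics/k3.png

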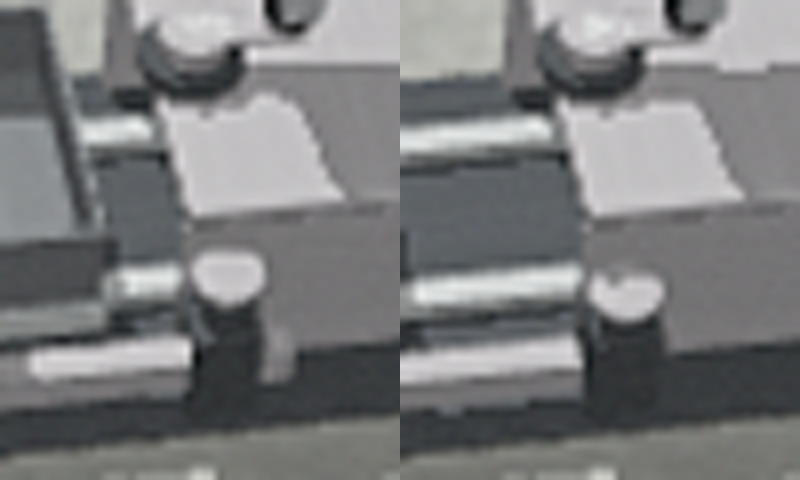

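The plunger head has dropped by about 2 px, as expected, and the tangential resistance fell from 5 N to 1 N. Cranking stops here, so I'll release the knob and rise.

carry_out(
  rows=[
    {"grip": 0,"dx": 0,"dy": 0,"dz": 0,"rx": 0,"ry": 0,"rz": 0},
    {"grip": 0,"dx": 0,"dy": 0,"dz": 0,"rx": 0,"ry": 0,"rz": 0},
    {"grip": 0,"dx": 0,"dy": 0,"dz": 0,"rx": 0,"ry": 0,"rz": 0},
    {"grip": 0,"dx": 0,"dy": 0,"dz": 0,"rx": 0,"ry": 0,"rz": 0},
    {"grip": 0,"dx": 0,"dy": 0,"dz": 0,"rx": 0,"ry": 0,"rz": 0},
  ],
)

```text
time_s: 19.03
eef_pos: [706.7, -0.4, 158.4]
eef_rot: [-0.0, 1.0, 0.001, -0.0]
force: [0.1, -0.9, -0.4]
opening: 0.586
grip_force: 0.0
```

carry_out(
  rows=[
    {"grip": 0,"dx": 0,"dy": 0,"dz": -10,"rx": 0,"ry": 0,"rz": 0},
    {"grip": 0,"dx": 0,"dy": 0,"dz": -25,"rx": 0,"ry": 0,"rz": 0},
    {"grip": 0,"dx": 0,"dy": 0,"dz": -35,"rx": 0,"ry": 0,"rz": 0},
    {"grip": 0,"dx": 0,"dy": 0,"dz": -30,"rx": 0,"ry": 0,"rz": 0},
    {"grip": 0,"dx": 0,"dy": 0,"dz": 0,"rx": 0,"ry": 0,"rz": 0},
  ],
)

```text
time_s: 19.45
eef_pos: [708.0, -0.8, 266.9]
eef_rot: [0.0, 1.0, 0.001, 0.005]
force: [0.2, -0.7, 1.6]
opening: 0.943
grip_force: 0.0
```

```bash
python3 - <<'E'
from h import *
print(state()["eef_pos"])
a=get_image("side");b=get_image("top")
np.save("pics/a4.npy",a);np.save("pics/b4.npy",b)
A=cv2.resize(a[130:250,290:390,::-1],(400,480),interpolation=2);B=cv2.resize(b[150:270,190:290,::-1],(400,480),interpolation=2)
cv2.imwrite("pics/m.png",np.hstack([A,B]))
E
```

```text
[707.99066734  -0.78098588 266.94263001]
```

View pics/m.png

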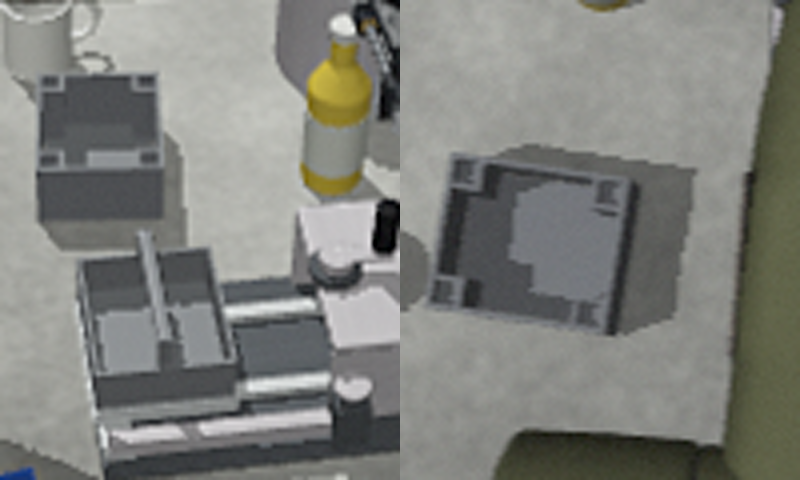

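The side view shows the tray fully out, with its handle bar running (147,236)-(163,335) in the crop. The emptied base tray's sockets are at right-crop (67,172), (210,192), (187,314) and (47,292).

```bash
python3 - <<'E'
from h import *
np.set_printoptions(precision=1,suppress=True)
h=lambda U,V,u0,v0:((U+.5)/4-.5+u0,(V+.5)/4-.5+v0)
T=[h(U,V,190,150) for U,V in((67,172),(210,192),(187,314),(47,292))]
S=[h(U,V,290,130) for U,V in((48,81),(148,82),(152,157),(52,158))]
P=np.array([onz("top",*p,75) for p in T]);print("top",P[:,:2].tolist(),P.mean(0))
a=lambda d:np.degrees(np.arctan2(d[1],d[0]));print("ang",a(P[0]-P[3]),a(P[1]-P[2]),a(P[0]-P[1])-90,a(P[3]-P[2])-90)
Q=np.array([onz("side",*p,75) for p in S]);print("side",Q[:,:2].tolist(),Q.mean(0))
print("2v",[two(s,T[j])for s,j in zip(S,(3,0,1,2))])
R=np.array([onz("side",*h(U,V,290,130),92) for U,V in((78,260),(212,249),(238,361),(97,379))]);print("trayrim",R[:,:2].tolist(),R.mean(0))
for p in((147,236),(163,335)):print("bar",onz("side",*h(*p,290,130),127))
E
```

```text
top [[536.4054074970419, 353.8024067484418], [521.0431084777222, 232.21322181078247], [417.3703708131878, 248.69779186003439], [434.3505679326378, 367.0733087720437]] [477.3 300.4  75. ]
ang -7.408995092412022 -9.03472858761153 -7.200933607242632 -8.163022885968516
side [[432.81814459491966, 371.6001769647096], [539.7457076163233, 352.9928788217985], [524.2624593225325, 234.2681929003602], [421.07709096460223, 249.08260121018725]] [479.5 302.   75. ]
2v [(array([433.2, 366. ,  79.8]), np.float64(1.8904757788849773)), (array([538.2, 353.9,  74.2]), np.float64(3.3882737459793857)), (array([522.3, 231.7,  77.4]), np.float64(3.0017402545525194)), (array([419.2, 248.4,  75.7]), np.float64(3.660416051294493))]
trayrim [[425.132257156699, 81.35818417464861], [557.3796738237932, 75.62712336463619], [554.0543029017645, -72.24743432992068], [421.04961579325095, -73.45825555292436]] [489.4   2.8  92. ]
bar [491.2  69.  127. ]
bar [484.8 -60.2 127. ]
```

carry_out(
  rows=[
    {"grip": 0,"dx": -15,"dy": -1,"dz": 0,"rx": 0,"ry": 0,"rz": 0},
    {"grip": 0,"dx": -32,"dy": -1,"dz": 0,"rx": 0,"ry": 0,"rz": 0},
    {"grip": 0,"dx": -32,"dy": -1,"dz": 0,"rx": 0,"ry": 0,"rz": 0},
    {"grip": 0,"dx": -32,"dy": -1,"dz": 0,"rx": 0,"ry": 0,"rz": 0},
    {"grip": 0,"dx": -32,"dy": -1,"dz": 0,"rx": 0,"ry": 0,"rz": 0},
  ],
)

```text
time_s: 19.97
eef_pos: [561.5, 4.0, 257.0]
eef_rot: [-0.0, 1.0, 0.001, -0.001]
force: [0.4, -0.8, -0.0]
opening: 0.997
grip_force: 0.0
```

carry_out(
  rows=[
    {"grip": 0,"dx": -32,"dy": 0,"dz": 0,"rx": 0,"ry": 0,"rz": 0},
    {"grip": 0,"dx": -32,"dy": 0,"dz": 0,"rx": 0,"ry": 0,"rz": 0},
    {"grip": 0,"dx": -10,"dy": 0,"dz": 0,"rx": 0,"ry": 0,"rz": 0},
    {"grip": 0,"dx": 0,"dy": 0,"dz": 6,"rx": 0,"ry": 0,"rz": -0.12},
    {"grip": 0,"dx": 0,"dy": 0,"dz": 6,"rx": 0,"ry": 0,"rz": -0.12},
  ],
)

```text
time_s: 20.38
eef_pos: [488.8, 3.8, 246.1]
eef_rot: [-0.0, 0.992, 0.123, -0.0]
force: [0.9, 0.4, 0.3]
opening: 1.001
grip_force: 0.0
```

carry_out(
  rows=[
    {"grip": 0,"dx": 0,"dy": 0,"dz": 6,"rx": 0,"ry": 0,"rz": -0.12},
    {"grip": 0,"dx": 0,"dy": 0,"dz": 6,"rx": 0,"ry": 0,"rz": -0.12},
    {"grip": 0,"dx": 0,"dy": 0,"dz": 6,"rx": 0,"ry": 0,"rz": -0.12},
    {"grip": 0,"dx": 0,"dy": 0,"dz": 6,"rx": 0,"ry": 0,"rz": -0.12},
    {"grip": 0,"dx": 0,"dy": 0,"dz": 6,"rx": 0,"ry": 0,"rz": -0.12},
  ],
)

```text
time_s: 20.8
eef_pos: [489.1, 3.8, 215.2]
eef_rot: [-0.0, 0.911, 0.411, -0.001]
force: [-0.5, -0.1, 0.5]
opening: 0.997
grip_force: 0.0
```

carry_out(
  rows=[
    {"grip": 0,"dx": 0,"dy": 0,"dz": 6,"rx": 0,"ry": 0,"rz": -0.12},
    {"grip": 0,"dx": 0,"dy": 0,"dz": 6,"rx": 0,"ry": 0,"rz": -0.12},
    {"grip": 0,"dx": 0,"dy": 0,"dz": 6,"rx": 0,"ry": 0,"rz": -0.12},
    {"grip": 0,"dx": 0,"dy": 0,"dz": 6,"rx": 0,"ry": 0,"rz": -0.12},
    {"grip": 0,"dx": 0,"dy": 0,"dz": 6,"rx": 0,"ry": 0,"rz": -0.12},
  ],
)

```text
time_s: 21.22
eef_pos: [489.0, 3.9, 185.2]
eef_rot: [-0.001, 0.749, 0.662, -0.001]
force: [0.1, -0.1, -0.5]
opening: 0.998
grip_force: 0.0
```

carry_out(
  rows=[
    {"grip": 0,"dx": 0,"dy": 0,"dz": 6,"rx": 0,"ry": 0,"rz": -0.1},
    {"grip": 0,"dx": 0,"dy": 0,"dz": 0,"rx": 0,"ry": 0,"rz": 0},
    {"grip": 0,"dx": 0,"dy": 0,"dz": 0,"rx": 0,"ry": 0,"rz": 0},
    {"grip": 0,"dx": 0,"dy": 0,"dz": 0,"rx": 0,"ry": 0,"rz": 0},
    {"grip": 0,"dx": 0,"dy": 0,"dz": 0,"rx": 0,"ry": 0,"rz": 0},
  ],
)

```text
time_s: 21.63
eef_pos: [489.7, 3.8, 180.6]
eef_rot: [0.0, 0.718, 0.696, 0.0]
force: [0.5, 0.5, 0.4]
opening: 0.998
grip_force: 0.0
```

carry_out(
  rows=[
    {"grip": 0,"dx": 0,"dy": 0,"dz": 15,"rx": 0,"ry": 0,"rz": 0},
    {"grip": 0,"dx": 0,"dy": 0,"dz": 30,"rx": 0,"ry": 0,"rz": 0},
    {"grip": 0,"dx": 0,"dy": 0,"dz": 22,"rx": 0,"ry": 0,"rz": 0},
    {"grip": 0,"dx": 0,"dy": 0,"dz": 10,"rx": 0,"ry": 0,"rz": 0},
    {"grip": 255,"dx": 0,"dy": 0,"dz": 0,"rx": 0,"ry": 0,"rz": 0},
  ],
)

```text
time_s: 22.05
eef_pos: [488.8, 3.8, 101.9]
eef_rot: [-0.001, 0.718, 0.696, -0.001]
force: [-0.5, 0.5, -0.9]
opening: 0.956
grip_force: 0.0
```

carry_out(
  rows=[
    {"grip": 255,"dx": 0,"dy": 0,"dz": 0,"rx": 0,"ry": 0,"rz": 0},
    {"grip": 255,"dx": 0,"dy": 0,"dz": 0,"rx": 0,"ry": 0,"rz": 0},
    {"grip": 255,"dx": 0,"dy": 0,"dz": 0,"rx": 0,"ry": 0,"rz": 0},
    {"grip": 255,"dx": 0,"dy": 0,"dz": 0,"rx": 0,"ry": 0,"rz": 0},
    {"grip": 255,"dx": 0,"dy": 0,"dz": 0,"rx": 0,"ry": 0,"rz": 0},
  ],
)

```text
time_s: 22.47
eef_pos: [490.0, 3.8, 104.1]
eef_rot: [0.0, 0.717, 0.697, 0.0]
force: [-0.3, 0.5, 0.7]
opening: 0.611
grip_force: 0.0
```

carry_out(
  rows=[
    {"grip": 255,"dx": 0,"dy": 0,"dz": 0,"rx": 0,"ry": 0,"rz": 0},
    {"grip": 255,"dx": 0,"dy": 0,"dz": 0,"rx": 0,"ry": 0,"rz": 0},
    {"grip": 255,"dx": 0,"dy": 0,"dz": 0,"rx": 0,"ry": 0,"rz": 0},
    {"grip": 255,"dx": 0,"dy": 0,"dz": 0,"rx": 0,"ry": 0,"rz": 0},
    {"grip": 255,"dx": 0,"dy": 0,"dz": 0,"rx": 0,"ry": 0,"rz": 0},
  ],
)

```text
time_s: 22.88
eef_pos: [489.7, 3.8, 103.5]
eef_rot: [0.0, 0.717, 0.697, 0.0]
force: [-0.3, 0.4, -0.0]
opening: 0.258
grip_force: 0.0
```

carry_out(
  rows=[
    {"grip": 255,"dx": 0,"dy": 0,"dz": 0,"rx": 0,"ry": 0,"rz": 0},
    {"grip": 255,"dx": 0,"dy": 0,"dz": 0,"rx": 0,"ry": 0,"rz": 0},
    {"grip": 255,"dx": 0,"dy": 0,"dz": 0,"rx": 0,"ry": 0,"rz": 0},
    {"grip": 255,"dx": 0,"dy": 0,"dz": 0,"rx": 0,"ry": 0,"rz": 0},
    {"grip": 255,"dx": 0,"dy": 0,"dz": 0,"rx": 0,"ry": 0,"rz": 0},
  ],
)

```text
time_s: 23.3
eef_pos: [489.5, 3.8, 103.4]
eef_rot: [-0.0, 0.717, 0.697, -0.0]
force: [-1.0, 0.0, -0.3]
opening: 0.145
grip_force: 30.0
```

carry_out(
  rows=[
    {"grip": 255,"dx": 0,"dy": 0,"dz": -4,"rx": 0,"ry": 0,"rz": 0},
    {"grip": 255,"dx": 0,"dy": 0,"dz": -8,"rx": 0,"ry": 0,"rz": 0},
    {"grip": 255,"dx": 0,"dy": 0,"dz": -12,"rx": 0,"ry": 0,"rz": 0},
    {"grip": 255,"dx": 0,"dy": 0,"dz": -12,"rx": 0,"ry": 0,"rz": 0},
    {"grip": 255,"dx": 0,"dy": 0,"dz": 0,"rx": 0,"ry": 0,"rz": 0},
  ],
)

```text
time_s: 23.72
eef_pos: [490.7, 3.7, 141.9]
eef_rot: [0.001, 0.717, 0.697, 0.001]
force: [0.4, 0.4, -3.7]
opening: 0.145
grip_force: 30.0
```

carry_out(
  rows=[
    {"grip": 255,"dx": 0,"dy": 0,"dz": -15,"rx": 0,"ry": 0,"rz": 0},
    {"grip": 255,"dx": 0,"dy": 0,"dz": -20,"rx": 0,"ry": 0,"rz": 0},
    {"grip": 255,"dx": 0,"dy": 0,"dz": -20,"rx": 0,"ry": 0,"rz": 0},
    {"grip": 255,"dx": 0,"dy": 0,"dz": -15,"rx": 0,"ry": 0,"rz": 0},
    {"grip": 255,"dx": 0,"dy": 0,"dz": 0,"rx": 0,"ry": 0,"rz": 0},
  ],
)

```text
time_s: 24.13
eef_pos: [490.7, 3.7, 212.0]
eef_rot: [0.002, 0.717, 0.697, 0.002]
force: [0.7, 0.7, -4.6]
opening: 0.144
grip_force: 30.0
```

```bash
python3 - <<'E'
from h import *
s=state();print(s["eef_pos"],s["force"],s["wrist_torque"])
E
```

```text
[490.68107384   3.72251723 212.03398541] [ 0.71489893  0.68128908 -4.60245906] [-0.05122048 -0.13345645  0.00777805]
```

carry_out(
  rows=[
    {"grip": 255,"dx": 0,"dy": 0,"dz": 0,"rx": 0,"ry": 0,"rz": 0.05},
    {"grip": 255,"dx": 0,"dy": 0,"dz": 0,"rx": 0,"ry": 0,"rz": 0.055},
    {"grip": 255,"dx": 13,"dy": -2,"dz": 0,"rx": 0,"ry": 0,"rz": 0},
    {"grip": 255,"dx": 25,"dy": -4,"dz": 0,"rx": 0,"ry": 0,"rz": 0},
    {"grip": 255,"dx": 30,"dy": -6,"dz": 0,"rx": 0,"ry": 0,"rz": 0},
  ],
)

```text
time_s: 24.55
eef_pos: [486.6, 72.7, 208.0]
eef_rot: [-0.0, 0.754, 0.657, -0.001]
force: [0.8, 0.2, -4.0]
opening: 0.143
grip_force: 30.0
```

carry_out(
  rows=[
    {"grip": 255,"dx": 30,"dy": -5,"dz": 0,"rx": 0,"ry": 0,"rz": 0},
    {"grip": 255,"dx": 30,"dy": -5,"dz": 0,"rx": 0,"ry": 0,"rz": 0},
    {"grip": 255,"dx": 30,"dy": -5,"dz": 0,"rx": 0,"ry": 0,"rz": 0},
    {"grip": 255,"dx": 30,"dy": -5,"dz": 0,"rx": 0,"ry": 0,"rz": 0},
    {"grip": 255,"dx": 30,"dy": -5,"dz": 0,"rx": 0,"ry": 0,"rz": 0},
  ],
)

```text
time_s: 24.97
eef_pos: [481.5, 226.2, 208.0]
eef_rot: [-0.0, 0.753, 0.658, -0.001]
force: [0.5, -0.6, -2.8]
opening: 0.149
grip_force: 30.0
```

carry_out(
  rows=[
    {"grip": 255,"dx": 30,"dy": -5,"dz": 0,"rx": 0,"ry": 0,"rz": 0},
    {"grip": 255,"dx": 25,"dy": -5,"dz": 0,"rx": 0,"ry": 0,"rz": 0},
    {"grip": 255,"dx": 15,"dy": -4,"dz": 0,"rx": 0,"ry": 0,"rz": 0},
    {"grip": 255,"dx": 5,"dy": -1,"dz": 0,"rx": 0,"ry": 0,"rz": 0},
    {"grip": 255,"dx": 0,"dy": 0,"dz": 0,"rx": 0,"ry": 0,"rz": 0},
  ],
)

```text
time_s: 25.38
eef_pos: [476.8, 301.6, 208.1]
eef_rot: [-0.0, 0.752, 0.659, -0.001]
force: [0.2, -0.3, -3.8]
opening: 0.142
grip_force: 30.0
```

carry_out(
  rows=[
    {"grip": 255,"dx": 0,"dy": 0,"dz": 0,"rx": 0,"ry": 0,"rz": 0},
    {"grip": 255,"dx": 0,"dy": 0,"dz": 0,"rx": 0,"ry": 0,"rz": 0},
    {"grip": 255,"dx": 0,"dy": 0,"dz": 0,"rx": 0,"ry": 0,"rz": 0},
    {"grip": 255,"dx": 0,"dy": 0,"dz": 0,"rx": 0,"ry": 0,"rz": 0},
    {"grip": 255,"dx": 0,"dy": 0,"dz": 0,"rx": 0,"ry": 0,"rz": 0},
  ],
)

```text
time_s: 25.8
eef_pos: [477.4, 300.6, 209.6]
eef_rot: [0.0, 0.753, 0.658, 0.0]
force: [0.0, -0.5, -4.3]
opening: 0.142
grip_force: 30.0
```

```bash
python3 - <<'E'
from h import *
s=state();print(s["eef_pos"],s["eef_rot"],s["force"],s["wrist_torque"])
b=get_image("top");a=get_image("side");np.save("pics/a5.npy",a);np.save("pics/b5.npy",b)
# grey levels of side view around held tray
print(px("side",s["eef_pos"]-[0,0,73.4]),px("side",[478,301,75]),px("top",[478,301,75]))
for p in [(x,y,z) for z in (0,62) for x,y in((-67,-77),(67,-77),(67,77),(-67,77))]:
    c,n=np.cos(-.1344),np.sin(-.1344);o=s["eef_pos"]-[0,0,73.4+19-19]
    print(p,px("side",o+[c*p[0]-n*p[1],n*p[0]+c*p[1],p[2]]).round(1))
g=cv2.cvtColor(a,cv2.COLOR_RGB2GRAY)
for v in range(125,190,2):print(v,' '.join(f"{x:3d}" for x in g[v,288:346:1]))
E
```

```text
[477.446787   300.57803156 209.55377349] [3.97941765e-05 7.53101866e-01 6.57903922e-01 8.92152148e-05] [ 0.02013665 -0.51322799 -4.28743991] [-0.10384818 -0.09511246 -0.00048685]
[314.02630862 148.55317365] [314.30744414 159.4984781 ] [221.41245765 209.99257972]
(-67, -77, 0) [297.7 161.2]
(67, -77, 0) [330.8 160.7]
(67, 77, 0) [329.5 136.6]
(-67, 77, 0) [298.1 137. ]
(-67, -77, 62) [297.2 149.5]
(67, -77, 62) [331. 149.]
(67, 77, 62) [329.7 125. ]
(-67, 77, 62) [297.6 125.4]
125 172 171 171 180 194 200 198 174 129 136 143 136 139 144 184 214 191 165 162 153 150 139 130 116  96 155 134  82 111 132 138 157 155 156 154 152 140 139 141 139 137 155 187 184 180 178 178 178 179 176 175 173 172 170 172 171 173 173
127 170 170 187 195 126 115 130 136 144 151 134  64  74  74  72  70  74  72  71  73  87 128 132 117  92 154 137 114 109 139 145  65  75  75  79  76  76  75  77  70  86 144 184 187 184 180 180 182 180 179 178 177 176 172 173 173 173 174
129 172 188 201 120 111 126 131 139 146 149 134  62  75  80  78  79  78  78  77  78  85 114 132 120 105 152 139 116 107 139 144  68  77  78  78  79
[... 6468 characters left out ...]
 169 169 167 164 166 170 171 169 169 165 129  86  96  99 100 100 103 101 104 102 103 101 101 103 103 102 101 105 105 107 106 109 109 109 109 109 108 107 109 110 111 120 117 116 114 115 117 119 120 122 123 122 121 122 121 118 143
187 173 166 166 168 169 168 167 170 170 172 173 174 168 127 105 110 114 117 119 116 113 111 111 112 110 111 114 112 113 112 109 109 111 115 114 114 115 113 117 118 117 115 115 121 120 120 117 118 121 121 120 120 120 122 122 124 118 140
189 164 165 168 168 167 170 169 166 167 168 171 169 170 169 128 107 111 110 111 115 113 111 108 107 109 109 110 109 108 109 107 107 110 114 113 115 115 117 118 120 119 118 118 119 122 123 120 121 119 115 117 115 115 116 118 115 111 136
```

carry_out(
  rows=[
    {"grip": 255,"dx": 0.5,"dy": 1,"dz": 10,"rx": 0,"ry": 0,"rz": 0},
    {"grip": 255,"dx": 0,"dy": 0,"dz": 15,"rx": 0,"ry": 0,"rz": 0},
    {"grip": 255,"dx": 0,"dy": 0,"dz": 15,"rx": 0,"ry": 0,"rz": 0},
    {"grip": 255,"dx": 0,"dy": 0,"dz": 10,"rx": 0,"ry": 0,"rz": 0},
    {"grip": 255,"dx": 0,"dy": 0,"dz": 0,"rx": 0,"ry": 0,"rz": 0},
  ],
)

```text
time_s: 26.32
eef_pos: [477.4, 301.0, 156.8]
eef_rot: [-0.0, 0.753, 0.658, -0.002]
force: [-0.1, 0.6, -4.2]
opening: 0.144
grip_force: 30.0
```

carry_out(
  rows=[
    {"grip": 255,"dx": 0,"dy": 0,"dz": 4,"rx": 0,"ry": 0,"rz": 0},
    {"grip": 255,"dx": 0,"dy": 0,"dz": 3,"rx": 0,"ry": 0,"rz": 0},
    {"grip": 255,"dx": 0,"dy": 0,"dz": 2,"rx": 0,"ry": 0,"rz": 0},
    {"grip": 255,"dx": 0,"dy": 0,"dz": 2,"rx": 0,"ry": 0,"rz": 0},
    {"grip": 255,"dx": 0,"dy": 0,"dz": 0,"rx": 0,"ry": 0,"rz": 0},
  ],
)

```text
time_s: 26.73
eef_pos: [478.3, 301.4, 148.4]
eef_rot: [0.0, 0.753, 0.658, 0.0]
force: [-0.1, -0.8, -3.7]
opening: 0.144
grip_force: 30.0
```

carry_out(
  rows=[
    {"grip": 255,"dx": 0,"dy": 0,"dz": 2,"rx": 0,"ry": 0,"rz": 0},
    {"grip": 255,"dx": 0,"dy": 0,"dz": 1,"rx": 0,"ry": 0,"rz": 0},
    {"grip": 255,"dx": 0,"dy": 0,"dz": 1,"rx": 0,"ry": 0,"rz": 0},
    {"grip": 255,"dx": 0,"dy": 0,"dz": 0,"rx": 0,"ry": 0,"rz": 0},
    {"grip": 255,"dx": 0,"dy": 0,"dz": 0,"rx": 0,"ry": 0,"rz": 0},
  ],
)

```text
time_s: 27.15
eef_pos: [478.3, 301.4, 144.4]
eef_rot: [0.0, 0.753, 0.658, -0.0]
force: [0.5, 0.5, -4.1]
opening: 0.147
grip_force: 30.0
```

Feet are 4 mm below the socket mouths with no contact force, so they are entering. I'll continue down.

carry_out(
  rows=[
    {"grip": 255,"dx": 0,"dy": 0,"dz": 1,"rx": 0,"ry": 0,"rz": 0},
    {"grip": 255,"dx": 0,"dy": 0,"dz": 1,"rx": 0,"ry": 0,"rz": 0},
    {"grip": 255,"dx": 0,"dy": 0,"dz": 1,"rx": 0,"ry": 0,"rz": 0},
    {"grip": 255,"dx": 0,"dy": 0,"dz": 1,"rx": 0,"ry": 0,"rz": 0},
    {"grip": 255,"dx": 0,"dy": 0,"dz": 0,"rx": 0,"ry": 0,"rz": 0},
  ],
)

```text
time_s: 27.57
eef_pos: [478.3, 301.4, 140.2]
eef_rot: [-0.0, 0.753, 0.658, -0.0]
force: [0.7, -0.4, -3.5]
opening: 0.146
grip_force: 30.0
```

carry_out(
  rows=[
    {"grip": 255,"dx": 0,"dy": 0,"dz": 1,"rx": 0,"ry": 0,"rz": 0},
    {"grip": 255,"dx": 0,"dy": 0,"dz": 1,"rx": 0,"ry": 0,"rz": 0},
    {"grip": 255,"dx": 0,"dy": 0,"dz": 1,"rx": 0,"ry": 0,"rz": 0},
    {"grip": 255,"dx": 0,"dy": 0,"dz": 0,"rx": 0,"ry": 0,"rz": 0},
    {"grip": 255,"dx": 0,"dy": 0,"dz": 0,"rx": 0,"ry": 0,"rz": 0},
  ],
)

```text
time_s: 27.98
eef_pos: [478.3, 301.4, 137.3]
eef_rot: [-0.0, 0.753, 0.658, -0.0]
force: [-0.7, -1.1, -3.8]
opening: 0.145
grip_force: 30.0
```

carry_out(
  rows=[
    {"grip": 255,"dx": 0,"dy": 0,"dz": 0.7,"rx": 0,"ry": 0,"rz": 0},
    {"grip": 255,"dx": 0,"dy": 0,"dz": 0.7,"rx": 0,"ry": 0,"rz": 0},
    {"grip": 255,"dx": 0,"dy": 0,"dz": 0.3,"rx": 0,"ry": 0,"rz": 0},
    {"grip": 255,"dx": 0,"dy": 0,"dz": 0,"rx": 0,"ry": 0,"rz": 0},
    {"grip": 255,"dx": 0,"dy": 0,"dz": 0,"rx": 0,"ry": 0,"rz": 0},
  ],
)

```text
time_s: 28.4
eef_pos: [478.4, 301.3, 136.4]
eef_rot: [0.0, 0.753, 0.658, 0.0]
force: [-3.2, -4.5, 3.8]
opening: 0.148
grip_force: 30.0
```

The load is taken up at exactly the seated height (136.4 mm). I'll release and rise.

carry_out(
  rows=[
    {"grip": 100,"dx": 0,"dy": 0,"dz": 0,"rx": 0,"ry": 0,"rz": 0},
    {"grip": 100,"dx": 0,"dy": 0,"dz": 0,"rx": 0,"ry": 0,"rz": 0},
    {"grip": 100,"dx": 0,"dy": 0,"dz": 0,"rx": 0,"ry": 0,"rz": 0},
    {"grip": 100,"dx": 0,"dy": 0,"dz": 0,"rx": 0,"ry": 0,"rz": 0},
    {"grip": 100,"dx": 0,"dy": 0,"dz": 0,"rx": 0,"ry": 0,"rz": 0},
  ],
)

```text
time_s: 28.82
eef_pos: [478.4, 301.6, 135.8]
eef_rot: [-0.0, 0.753, 0.658, 0.0]
force: [0.5, -0.2, 0.5]
opening: 0.462
grip_force: 0.0
```

carry_out(
  rows=[
    {"grip": 100,"dx": 0,"dy": 0,"dz": 0,"rx": 0,"ry": 0,"rz": 0},
    {"grip": 100,"dx": 0,"dy": 0,"dz": -10,"rx": 0,"ry": 0,"rz": 0},
    {"grip": 100,"dx": 0,"dy": 0,"dz": -20,"rx": 0,"ry": 0,"rz": 0},
    {"grip": 100,"dx": 0,"dy": 0,"dz": -30,"rx": 0,"ry": 0,"rz": 0},
    {"grip": 100,"dx": 0,"dy": 0,"dz": -30,"rx": 0,"ry": 0,"rz": 0},
  ],
)

```text
time_s: 29.23
eef_pos: [478.0, 301.3, 227.3]
eef_rot: [-0.0, 0.753, 0.658, -0.0]
force: [0.2, -0.0, 0.2]
opening: 0.608
grip_force: 0.0
```

carry_out(
  rows=[
    {"grip": 100,"dx": 0,"dy": 0,"dz": -30,"rx": 0,"ry": 0,"rz": 0},
    {"grip": 100,"dx": 0,"dy": 0,"dz": -20,"rx": 0,"ry": 0,"rz": 0},
    {"grip": 100,"dx": -20,"dy": 0,"dz": 0,"rx": 0,"ry": 0,"rz": 0},
    {"grip": 100,"dx": -30,"dy": 0,"dz": 0,"rx": 0,"ry": 0,"rz": 0},
    {"grip": 100,"dx": -30,"dy": 0,"dz": 0,"rx": 0,"ry": 0,"rz": 0},
  ],
)

```text
time_s: 29.65
eef_pos: [467.2, 221.6, 276.5]
eef_rot: [0.0, 0.752, 0.659, 0.0]
force: [0.9, 0.0, -0.7]
opening: 0.609
grip_force: 0.0
```

carry_out(
  rows=[
    {"grip": 100,"dx": -30,"dy": 0,"dz": 0,"rx": 0,"ry": 0,"rz": 0},
    {"grip": 100,"dx": -30,"dy": 0,"dz": 0,"rx": 0,"ry": 0,"rz": 0},
    {"grip": 100,"dx": -30,"dy": 0,"dz": 0,"rx": 0,"ry": 0,"rz": 0},
    {"grip": 100,"dx": -10,"dy": 0,"dz": 0,"rx": 0,"ry": 0,"rz": 0},
    {"grip": 100,"dx": 0,"dy": 0,"dz": 0,"rx": 0,"ry": 0,"rz": 0},
  ],
)

```text
time_s: 30.07
eef_pos: [454.3, 121.6, 276.8]
eef_rot: [0.0, 0.754, 0.657, 0.001]
force: [0.5, 0.2, -0.3]
opening: 0.606
grip_force: 0.0
```

```bash
python3 - <<'E'
from h import *
s=state();print(s["eef_pos"],s["force"])
a=get_image("side");b=get_image("top");g=cv2.cvtColor(a,cv2.COLOR_RGB2GRAY)
for z in(125,137,154+6):
  print(z,[px("side",np.array([478.3,301.4,0])+[np.cos(-.134)*x-np.sin(-.134)*y,np.sin(-.134)*x+np.cos(-.134)*y,z]).round(1).tolist() for x,y in((-67,-77),(67,-77),(67,77),(-67,77))])
for v in range(126,192,3):print(v,' '.join(str(x) for x in g[v,292:338:2]))
# scraper: white mask around the mat in top view
m=(b.min(2)>150).astype(np.uint8);m[:,:362]=0;m[:,428:]=0;m[:172]=0;m[228:]=0
n,l,st,c=cv2.connectedComponentsWithStats(m)
for i in range(1,n):
  if st[i,4]>20:
    u,v,w,h=st[i,:4];print("white",st[i],onz("top",u,v,15)[:2],onz("top",u+w,v+h,15)[:2])
E
```

```text
[454.27777997 121.63131568 276.75039909] [ 0.53130013  0.24880324 -0.30397257]
125 [[298.0, 163.1], [330.9, 162.6], [329.6, 138.5], [298.4, 138.9]]
137 [[297.9, 160.9], [331.0, 160.4], [329.6, 136.3], [298.3, 136.7]]
160 [[297.7, 156.6], [331.0, 156.1], [329.7, 132.0], [298.1, 132.5]]
126 78 60 48 36 30 28 26 26 30 27 27 28 30 28 36 64 32 34 50 90 24 52 60
129 99 86 129 163 12 27 21 172 231 205 212 198 195 188 190 186 31 35 63 192 188 149 140
132 126 77 80 87 22 32 26 85 92 102 92 64 103 96 129 126 20 29 33 128 117 114 127
135 106 137 157 180 84 88 78 94 178 191 154 134 191 193 192 157 100 155 154 191 187 182 104
138 150 155 156 157 152 146 130 79 208 225 129 138 163 188 187 140 130 167 180 185 186 185 180
141 147 155 157 149 70 82 135 71 77 74 101 144 53 78 79 73 136 54 88 184 183 180 181
144 145 154 157 150 70 82 137 83 81 77 105 147 61 77 78 70 136 55 82 171 176 179 179
147 150 154 157 150 64 81 135 97 82 80 106 149 60 86 96 85 136 69 86 172 180 179 180
150 177 124 120 139 77 88 135 96 88 84 107 148 68 90 86 77 134 82 85 164 184 186 183
153 180 184 176 124 86 108 145 140 144 144 1
[... 554 characters left out ...]
 121 118 117
174 172 172 167 168 74 80 77 77 78 79 79 77 79 80 77 80 78 77 79 84 115 116 120
177 163 171 170 168 74 80 79 79 77 78 78 79 80 82 80 81 80 79 78 85 117 118 123
180 171 170 166 165 72 77 79 80 77 76 79 80 78 79 80 80 80 79 78 86 119 122 122
183 166 167 166 158 71 78 77 78 77 77 77 77 76 76 75 75 75 75 79 82 117 120 119
186 167 172 170 175 124 109 113 117 118 112 114 115 111 111 113 116 117 116 116 119 120 115 119
189 168 169 166 169 171 128 111 112 115 108 108 108 109 108 112 115 116 118 119 118 120 119 117
white [402 194  18  16 252] [ 547.94040992 -323.21368175] [ 491.99472326 -386.68008669]
white [372 197  12   7  63] [ 535.76960746 -216.87215243] [ 511.50591305 -259.36188993]
```

```bash
python3 -c "
from station import *
print(sign_off())"
```

```text
the job is handed in; nothing more can be done
None
```

The job is handed in: the scraper lies on the mat, I stopped cranking within a quarter turn of the brake plunger dropping, and the press tray sits level with its feet in the base tray's sockets (the last steps checked by numbers, not a viewed picture).

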